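Load the side-view imaging stage and crank it up to the set height

ROBOT

A 6-joint arm with a two-finger parallel gripper is mounted at the origin on a cart in front of the work surface, level with it; the furniture and walls round the work are solid. World frame = base frame: x ahead of the robot, y to its left, z up, the work surface at z = 0. Lengths are in m, angles in rad, forces in N, time in s.
With the tool pointing down it reaches from about 0.275 to 0.85 m from the base axis. Payload 19 kg.
Tool frame: the origin (TCP) lies on the centre line of the jaws, within the pads' length; the fingertips stand 8 mm ahead of it and the grasp point (between the pads) lies 11 mm behind it; z points along the fingers, y is the direction in which the jaws open and shut (so a half turn about z gives the same grasp; the last joint's range is limited). The gripper opens to 85 mm and grips with 20 to 120 N. Pads are 22 mm wide; open, the fingers measure 114 mm over their backs; the gripper's body (76 mm by 85 mm) begins 54 mm behind the grasp point. The pads swing forward as they close: fully open they stand 13 mm farther back than shut.
Start: joints at [1.004, 0.15, 1.437, -0, 1.554, -0.134], TCP at [0.241, 0.522, 0.239] pointing down, gripper open.
Joint ranges: [-2.8, 2.8], [-0.68, 2.1], [0.12, 2.68], [-1.39, 4.53], [0.16, 2.79], [-2.81, 2.81]. Speed limits (rad/s): [1.89, 1.89, 2.22, 3.01, 3.01, 3.01].

INTERFACE

Orientations are given as a unit quaternion [x, y, z, w].
In Python, from rig import bot gives the robot as it stands.
- The arm moves only by the tool apply_moves, never from a script. Its argument "commands" is one flat list of numbers, 7 for each row, row after row: the opening in per cent of the stroke, from 0 (shut) to 100 (fully open), then the shift along the tool's x, y, z in cm, then the turn, a rotation vector about the tool's x, y, z in rad. A call has 1 to 8 rows; each row shifts and turns the pose as measured when the row begins, along the tool's axes as they then stand; what a row does not reach is not made up. A row lasts 1/10 s, in which the tool goes at most 50 mm and 8.59 degrees, less where a joint would pass 70% of its speed; a pose out of reach is approached as far as the arm can. A call is refused whole if a number of a shift passes 5 or a number of a turn 0.15, either way. A call with a gripper value outside its range is refused whole. The fingers move at their own pace and stop on an object; "force" is the grip in N (left out, the last holds). Time passes only in rows, so rows that do not move let the fingers close. It gives the time, the measured TCP pose, the force and the opening at its end, in the units of the state.
- bot.get_obs(): the state, without advancing time (a new reading comes with each control period).
- bot.get_image(name): name is "side" or "top"; returns a dict with "image" (384x512x3 uint8, blue, green, red), "fx", "fy", "cx", "cy" (pixels), "k1" (the pictures are not rectified: a ray, as slopes to the right and down, at radius r is drawn at 1 + k1 r^2 times it, then the intrinsics apply), "origin" and "rotation" of the camera in the world. Camera axes: x right, y down, z forward; pixel columns grow to the right and rows downward; lengths in m; the calibration is good to about 2 mm. A picture is of the moment at which its call begins. There is no depth.
- bot.job_done(): hands the job in, once; it reports no verdict.
The state is a dict: "t": time; "joints": joint angles; "dq": joint speeds; "joint_efforts": joint torques, N m; "tool_pos": TCP position; "eef_rot": TCP orientation; "force": force on the tool from outside, world axes, zero at the start; "ft_torque": the same for the moment, N m; "gripper_width": finger opening in m.
Only numpy, scipy, OpenCV 4.12 (cv2) and the standard library are available. Lean on these libraries where they do the work, as an engineer would, in place of code of your own. Each camera call takes 0.05 s, during which the arm holds its last target. There are 200 camera calls.

TASK

While the lifting stage of the side-view imaging rig is still down, set the drilled specimen plate over the stage's four posts so that it lies flat on their shoulders. Then fit the loose crank on the square end of the lift screw and wind the stage up, clockwise seen from above, until its brass pointer is level with the red height index. Leave the crank on the screw, leave the bottles, dishes and other small things where they stand, and do not bump the camera or the backlight.

Things in the scene. Friction and masses are not known exactly. Their poses are not given: they have to be found in the camera images.
- plate_center (a point): Centre (half-way up) of the loose blue specimen plate, 104 mm (its x) x 62 mm (its y) x 8 mm, lying flat, z up; a slide clipped on top adds 3 mm. Four 9 mm through holes at x +-40, y +-20 mm, so the same after a half turn about z. Take it across the 62 mm width at mid-length.
- stage_seat (a point): Middle of the four posts of the lifting stage, at their shoulders: the plate's underside rests here. Posts at x +-40, y +-20 mm: 14 mm wide shoulders, 14 mm above the table, with 7 mm pins 16 mm long, the last 5 mm tapered. x points to the column (90 mm wide, 150 mm tall, from x = 62 mm on), z up. It only moves up and down, 12 mm per screw turn, and stays where left.
- shaft_end (a point): On the axis of the vertical lift screw, at the shoulder under its square end, 160 mm above the bench: the crank's underside rests here. The square, 14 x 14 mm, sides along x and y of this frame, stands 26 mm above this point, the last 4 mm tapered; it turns with the screw (about 0.1 N m). Clockwise seen from above raises the stage.
- crank_hub (a point): Centre of the square hub of the loose steel crank: 32 x 32 mm, 26 mm tall, 15.6 mm square through hole along z, this point 13 mm above the underside. It lies flat, knob up, z up. An arm 18 mm wide, 12 mm tall runs along +x to the knob, 60 mm away. Take the hub across its y sides to fit it; it fits the screw's square in four positions 90 degrees apart.
- crank_knob (a point): Centre of the crank's orange knob, an upright handle of 24 mm diameter that spins freely on its pin, 60 mm from the hub's axis along the crank's +x. This point is 42 mm above the crank's underside; the knob reaches from 20 to 62 mm above it.
- pointer (a point): Tip of the stage's brass pointer, 2 mm thick, in front of the white graduated strip at the +y side of the column; it rises with the stage.
- index_mark (a point): Tip of the red height index, 2 mm thick, that sits on the outer edge of the graduated strip; the pointer must come to its height. It starts 18 to 32 mm above the pointer.
- camera: Black camera with lens at the -y side of the stage, fixed on the rig's rail. Its frame is the rig's: on the bench below stage_seat, same x and y axes. It is 60 mm wide (x), reaches from y = -210 to -123 mm and up to 137 mm above the bench.
- backlight: Flat white light panel at the +y side of the stage, fixed on the rig's rail. Same frame as the camera. It is 92 mm wide (x), from y = 140 to 176 mm, up to 141 mm above the bench.
- screw (a joint): Angle of the lift screw, rad, growing as it is turned clockwise seen from above (stage rises 12 mm per turn); 0 at the bottom of the stage's travel, range to 28.
- vial_white_mid (a point): Bystander: screw vial with a white cap, 23 mm across, 48 mm tall, standing on the bench; this point is on its middle, 24 mm above its underside, z up. Not to be moved or tipped.
- amber_bottle_mid (a point): Bystander: amber bottle with black cap, 58 mm across, 116 mm tall, standing on the bench; this point is on its middle, 58 mm above its underside, z up. Not to be moved or tipped.
- stopper_mid (a point): Bystander: red-brown rubber stopper, 26 mm across, 26 mm tall, standing on the bench; this point is on its middle, 13 mm above its underside, z up. Not to be moved or tipped.
- white_bottle_mid (a point): Bystander: white bottle with red cap, 49 mm across, 110 mm tall, standing on the bench; this point is on its middle, 55 mm above its underside, z up. Not to be moved or tipped.
- glass_beaker_mid (a point): Bystander: glass beaker, 51 mm across, 68 mm tall, standing on the bench; this point is on its middle, 34 mm above its underside, z up. Not to be moved or tipped.
- agar_dish_mid (a point): Bystander: closed petri dish, 63 mm across, 14 mm tall, standing on the bench; this point is on its middle, 7 mm above its underside, z up. Not to be moved or tipped.

How it is judged:
By the outcome, as a careful person would: the job done as asked, in the order asked, and still so for the second after the job is handed in, with the robot touching nothing.
It also fails if it takes over 72 s, if anything falls off the work surface, if the arm or the gripper's body presses on something with over 40 N, if the wrist force passes 120 N, or if a joint passes its speed limit or range.

## Working session

There is one attempt and no reset: what is moved stays moved. The work goes in short steps, Python scripts to look and compute and a tool call to move; the robot and the scene stay as the last step left them, time stands still between calls to the robot, and variables do not carry over. Pictures are saved under pics/ and viewed, about 8 in all and at most 12, crops included, and the job is handed in when it is done.

Besides the shell and the picture viewer there is one more tool, called as name(argument=value, ...) on one line, values as JSON. apply_moves: Moves the arm, as the interface text tells. Its arguments: {"type":"object","properties":{"commands":{"type":"array"},"force":{"type":"number"}},"required":["commands"]}

```bash
mkdir -p pics
cat > h.py <<'E'
import numpy as np, cv2
from rig import bot
from scipy.spatial.transform import Rotation as R
def grab(n,fn=None):
    d=bot.get_image(n)
    if fn: cv2.imwrite('pics/'+fn,d['image'])
    return d
def rot(d):
    r=np.array(d['rotation'],float)
    return r if r.shape==(3,3) else R.from_quat(r).as_matrix()
def ray(d,u,v):
    x=(u-d['cx'])/d['fx'];y=(v-d['cy'])/d['fy'];X,Y=x,y
    for _ in range(20):
        s=1+d['k1']*(X*X+Y*Y);X,Y=x/s,y/s
    return np.array(d['origin']),rot(d)@np.array([X,Y,1.])
def onz(d,u,v,z):
    o,r=ray(d,u,v);return o+r*(z-o[2])/r[2]
def proj(d,p):
    c=rot(d).T@(np.array(p)-np.array(d['origin']));X,Y=c[:2]/c[2];s=1+d['k1']*(X*X+Y*Y)
    return np.array([d['cx']+d['fx']*X*s,d['cy']+d['fy']*Y*s])
def tri(d1,p1,d2,p2):
    o1,r1=ray(d1,*p1);o2,r2=ray(d2,*p2);r1/=np.linalg.norm(r1);r2/=np.linalg.norm(r2)
    A=np.stack([r1,-r2],1);s=np.linalg.lstsq(A,o2-o1,rcond=None)[0]
    a,b=o1+s[0]*r1,o2+s[1]*r2;return (a+b)/2,np.linalg.norm(a-b)
def state():
    o=bot.get_obs();print(round(o['t'],2),np.round(o['tool_pos'],4),np.round(R.from_quat(o['eef_rot']).as_matrix(),3).tolist(),np.round(o['force'],1),o['gripper_width'],np.round(o['joints'],2));return o
def delta(o,target,yaw=None):
    """cm in tool axes"""
    M=R.from_quat(o['eef_rot']).as_matrix()
    return np.round(100*M.T@(np.array(target)-o['tool_pos']),2)
E
python3 - <<'E'
from h import *
state()
for n in('top','side'):
    d=grab(n,n+'0.png');print(n,d['fx'],d['fy'],d['cx'],d['cy'],d['k1'],d['origin'],np.round(rot(d),3).tolist())
    import pickle;pickle.dump(d,open(n+'0.pkl','wb'))
E
python3 -c "
import cv2
for n in('top','side'):
  i=cv2.imread(f'pics/{n}0.png');cv2.imwrite(f'pics/{n}0b.png',cv2.resize(i,(800,600),interpolation=cv2.INTER_CUBIC))"
```

```text
0.0 [0.241  0.5218 0.2387] [[-0.908, 0.419, -0.001], [0.419, 0.908, -0.001], [0.0, -0.001, -1.0]] [ 0.2 -0.5 -0.4] 0.08564024980604232 [ 1.    0.15  1.44 -0.    1.55 -0.13]
top 426.3653239091891 426.3653239091891 256.4433880872658 197.82701152697956 -0.000976624473930661 [0.22561854 0.114056   1.5425602 ] [[-0.255, -0.941, 0.222], [-0.967, 0.247, -0.063], [0.004, -0.231, -0.973]]
side 477.9467982956784 477.9467982956784 248.83840891051338 193.95811987971032 -0.0044033246545416025 [ 0.097485   -1.19797569  1.1052553 ] [[0.944, -0.201, 0.263], [-0.331, -0.574, 0.749], [-0.0, -0.794, -0.608]]
```

View pics/top0b.png

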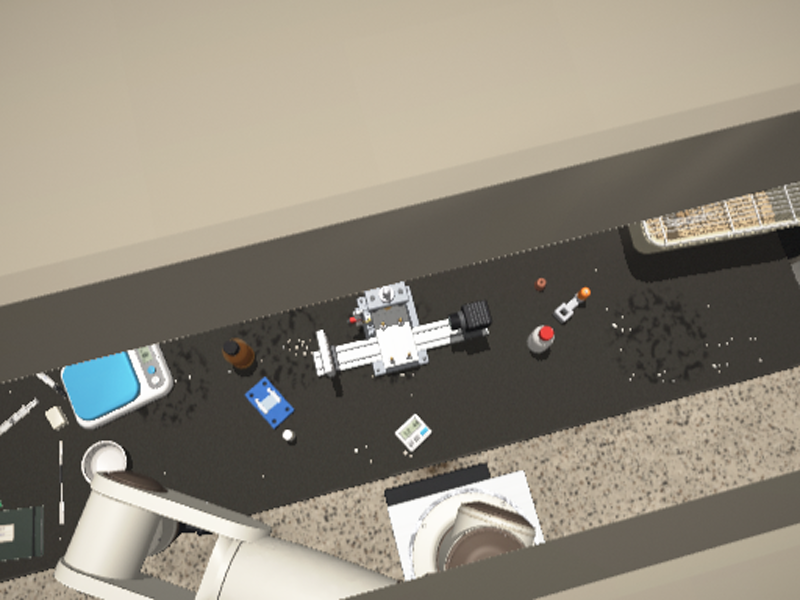

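View pics/side0b.png

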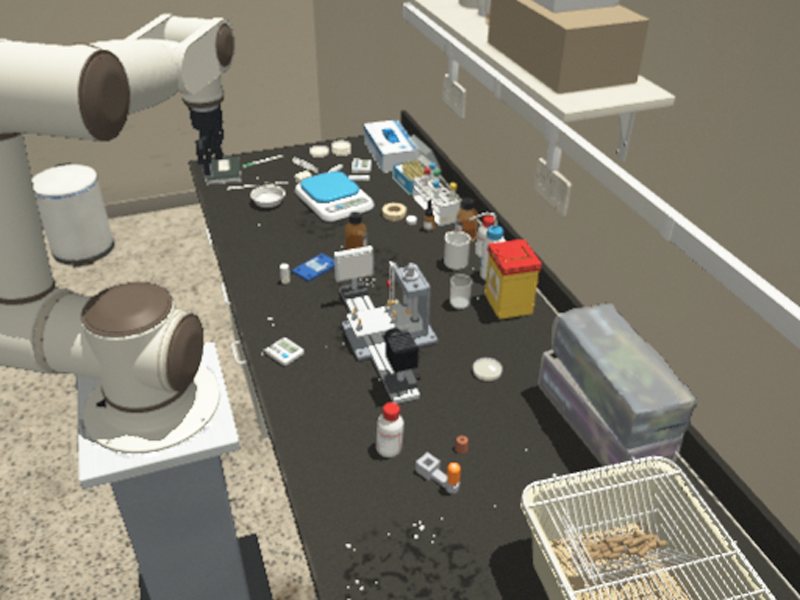

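Top view (800x600 scaling): blue plate near (269,402), rig column near (387,300), camera (472,316), crank hub (565,312) with knob (584,293). The side view shows the same layout, with the crank at (428,463) and knob (453,475). I'll enlarge both.

Run:
```python
import cv2,numpy as np
t=cv2.imread('pics/top0.png');s=cv2.imread('pics/side0.png')
cv2.imwrite('pics/c1.png',cv2.resize(t[170:290,150:390],(800,400),interpolation=cv2.INTER_CUBIC))
a=cv2.resize(s[145:265,200:290],(450,600),interpolation=cv2.INTER_CUBIC)
b=cv2.resize(s[250:330,230:310],(350,350),interpolation=cv2.INTER_CUBIC)
c=cv2.resize(s[145:195,170:230],(350,250),interpolation=cv2.INTER_CUBIC)[:250]
o=np.zeros((600,800,3),np.uint8);o[:,:450]=a;o[:350,450:]=b;o[350:,450:]=c[:, :350]
cv2.imwrite('pics/c2.png',o)
```

```text
(no output)
```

View pics/c1.png

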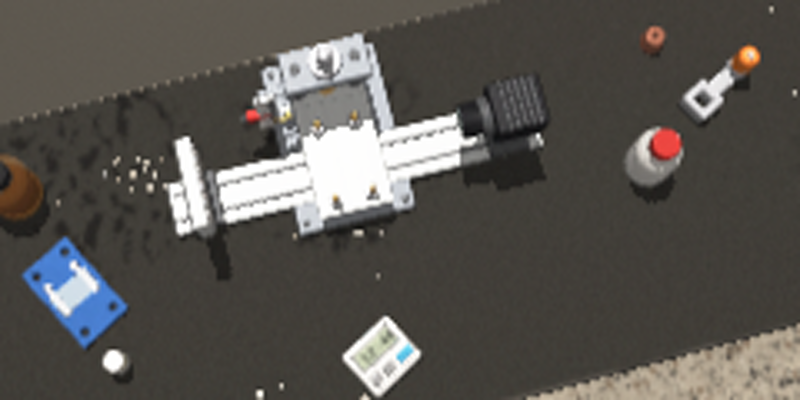

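View pics/c2.png

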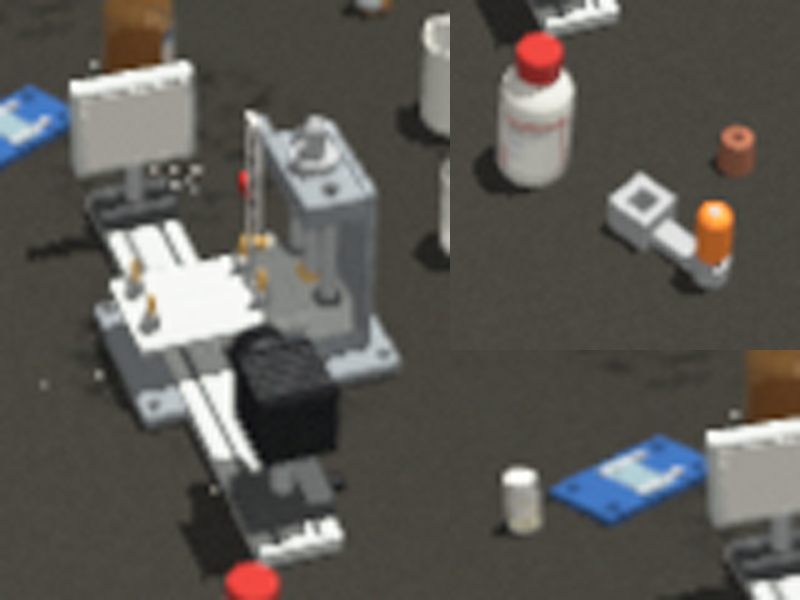

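Top crop: plate corners (24,276),(66,238),(127,304),(87,346); pin tips (317,127),(354,118),(337,202),(373,190); screw square (325,58); hub hole (702,100), knob (747,57). Side crop: pins (135,266),(151,300),(262,272), screw end (316,128), red index (244,184), pointer ~(248,241).

```bash
cat > m1.py <<'E'
from h import *
import pickle
t,s=[pickle.load(open(n+'0.pkl','rb')) for n in('top','side')]
T=lambda x,y:(150+(x-1.2)/3.3333,170+(y-1.2)/3.3333); S=lambda x,y:(200+(x-2)/5,145+(y-2)/5)
S2=lambda x,y:(230+(x-452)/4.375,250+(y-2)/4.375); S3=lambda x,y:(170+(x-452)/5.8333,145+(y-352)/5)
P=lambda n,a:print(n,np.round(a[0],4),'gap',round(a[1],4))
# plate by blue mask
m=cv2.inRange(cv2.cvtColor(t['image'],cv2.COLOR_BGR2HSV),(100,120,60),(125,255,255));m[:230]=0;m[290:]=0;m[:,:140]=0;m[:,200:]=0
c=max(cv2.findContours(m,0,2)[0],key=cv2.contourArea)
w=np.array([onz(t,*p[0],0.008)[:2] for p in c],np.float32)
print('plate',cv2.minAreaRect(w))
cor=[onz(t,*T(*p),.008)[:2] for p in((24,276),(66,238),(127,304),(87,346))];print(np.round(cor,4).tolist(),np.mean(cor,0))
P('platecorner', tri(t,T(24,276),s,S3(658,436)))
tp=dict(a=(337,202),b=(373,190),c=(354,118));sp=dict(a=(136,264),b=(152,298),c=(262,272))
for k in tp:P('pin '+k,tri(t,T(*tp[k]),s,S(*sp[k])))
P('screw top',tri(t,T(322,52),s,S(316,121)))
P('index',tri(t,T(250,117),s,S(244,184)))
P('knob top',tri(t,T(748,54),s,S2(714,206)))
P('hub hole',tri(t,T(702,100),s,S2(643,199)))
for n,p,z in(('knobtop',(748,54),.062),('hub',(702,100),.026),('hubcorner L',(683,101),.026),('R',(722,99),.026),('T',(700,82),.026),('B',(704,119),.026)):print(n,onz(t,*T(*p),z))
for p in((317,127),(354,118),(337,202),(373,190)):print('pins@z',[np.round(onz(t,*T(*p),z),4).tolist() for z in(.07,)])
for n,p in dict(stopper=(653,38),wb=(665,145),vial=(114,360)).items():print(n,onz(t,*T(*p),dict(stopper=.026,wb=.11,vial=.048)[n]))
E
python3 m1.py
```

```text
plate ((0.4419167637825012, 0.3621827960014343), (0.10603371262550354, 0.06286338716745377), 28.183786392211914)
[[0.4726, 0.4115], [0.5013, 0.3592], [0.4152, 0.3109], [0.3827, 0.3618]] [0.44295606 0.36082239]
platecorner [0.4718 0.4104 0.0135] gap 0.0002
pin a [0.4565 0.0673 0.0827] gap 0.0068
pin b [0.4576 0.0282 0.0821] gap 0.0034
pin c [0.5368 0.0278 0.0843] gap 0.0045
screw top [0.5849 0.0479 0.1878] gap 0.0004
index [0.5635 0.1337 0.0815] gap 0.001
knob top [ 0.4987 -0.4012  0.0657] gap 0.0003
hub hole [ 0.4704 -0.3498  0.0263] gap 0.0021
knobtop [ 0.49956435 -0.40248541  0.062     ]
hub [ 0.46941379 -0.34962678  0.026     ]
hubcorner L [ 0.47364161 -0.32909972  0.026     ]
R [ 0.46490483 -0.37122617  0.026     ]
T [ 0.48934598 -0.35379095  0.026     ]
B [ 0.4485346  -0.34514079  0.026     ]
pins@z [[0.5381, 0.0677, 0.07]]
pins@z [[0.5376, 0.0273, 0.07]]
pins@z [[0.4551, 0.0674, 0.07]]
pins@z [[0.4578, 0.0278, 0.07]]
stopper [ 0.55044004 -0.3188806   0.026     ]
wb [ 0.42032411 -0.27239067  0.11      ]
vial [0.35752983 0.3313583  0.048     ]
```

Measured sizes agree with the given ones: plate 106x63 mm, hub–knob 60 mm, screw top z 0.188, pin spacing 80x40 mm. The rig's yaw is about 0 and its seat is near (0.497, 0.048). I'll start with the plate.

```bash
cat >> h.py <<'E'
def plan(wps,g,maxs=4.5,maxr=.14,show=True):
    """wps: (x,y,z,tool-y angle deg or None,[grip]) -> rows"""
    o=bot.get_obs();p=np.array(o['tool_pos']);M=R.from_quat(o['eef_rot']);rows=[]
    for w in wps:
        tp=np.array(w[:3]);gg=w[4] if len(w)>4 else g
        ang=w[3]
        if ang is None: ya=M.as_matrix()[:,1];ang=np.degrees(np.arctan2(ya[1],ya[0]))
        a=np.radians(ang);y=np.array([np.cos(a),np.sin(a),0]);z=np.array([0,0,-1.]);tgt=R.from_matrix(np.stack([np.cross(y,z),y,z],1))
        dr=(M.inv()*tgt).as_rotvec();n=max(1,int(np.ceil(max(np.linalg.norm(tp-p)*100/maxs,np.linalg.norm(dr)/maxr)-1e-6)))
        d=(tp-p)/n
        for i in range(n):
            rows.append([gg,*np.round(100*M.inv().apply(d),2),*np.round(dr/n,3)]);p=p+d;M=M*R.from_rotvec(dr/n)
    if show:
        for i in range(0,len(rows),8):print(len(rows[i:i+8]),', '.join('%g'%(v+0.) for r in rows[i:i+8] for v in r))
    return rows
E
python3 -c "
from h import *
state();plan([(.442,.3615,.12,118.5),(.442,.3615,.06,118.5)],85)"
```

```text
0.1 [0.2411 0.5218 0.2387] [[-0.908, 0.419, -0.001], [0.419, 0.908, -0.001], [0.0, -0.001, -1.0]] [-0.1 -0.2  1.4] 0.085568747827591 [ 1.    0.15  1.44 -0.    1.55 -0.13]
8 85, -3.57, -0.87, 1.7, 0, 0, -0.133, 85, -3.42, -1.34, 1.7, 0, 0, -0.133, 85, -3.21, -1.78, 1.7, 0, 0, -0.133, 85, -2.95, -2.19, 1.7, 0, 0, -0.133, 85, -2.63, -2.56, 1.7, 0, 0, -0.133, 85, -2.27, -2.89, 1.7, 0, 0, -0.133, 85, -1.87, -3.16, 1.7, 0, 0, -0.133, 85, 0, 0, 3, 0, 0, 0
1 85, 0, 0, 3, 0, 0, 0
```

apply_moves(commands=[85,-3.57,-0.87,1.7,0,0,-0.133,85,-3.42,-1.34,1.7,0,0,-0.133,85,-3.21,-1.78,1.7,0,0,-0.133,85,-2.95,-2.19,1.7,0,0,-0.133,85,-2.63,-2.56,1.7,0,0,-0.133,85,-2.27,-2.89,1.7,0,0,-0.133,85,-1.87,-3.16,1.7,0,0,-0.133,85,0,0,0,0,0,0], force=40)

```text
t: 0.9
tool_pos: [0.4491, 0.3578, 0.1132]
eef_rot: [-0.267, 0.964, -0.0, -0.002]
force: [0.4, 0.5, -0.1]
gripper_width: 0.0725
```

```bash
python3 -c "
from h import *
state();plan([(.442,.3615,.05,118.5),(.442,.3615,.02,118.5)],85)"
```

```text
0.9 [0.4491 0.3578 0.1132] [[-0.857, -0.515, -0.003], [-0.515, 0.857, -0.001], [0.003, 0.001, -1.0]] [ 0.4  0.5 -0.1] 0.07251918244556313 [ 0.54  0.22  1.61  0.    1.31 -1.57]
3 85, 0.2, 0.34, 3.16, 0, -0.002, 0.022, 85, 0.21, 0.34, 3.16, 0, -0.002, 0.022, 85, 0, 0, 3, 0, 0, 0
```

apply_moves(commands=[85,0.4,0.68,3.2,0,-0.002,0.044,85,0,0,3,0,0,0,85,0,0,1.5,0,0,0,85,0,0,0,0,0,0])

```text
t: 1.3
tool_pos: [0.442, 0.3611, 0.0335]
eef_rot: [-0.242, 0.97, 0.0, -0.001]
force: [0.3, 0.6, 1.3]
gripper_width: 0.0728
```

```bash
python3 -c "
from h import *
state();plan([(.442,.3615,.01,118.5)],85)
t=grab('top','t1.png');s=grab('side','s1.png')
a=cv2.resize(t['image'][220:290,140:220],(400,350),interpolation=cv2.INTER_CUBIC)
b=cv2.resize(s['image'][140:210,160:240],(400,350),interpolation=cv2.INTER_CUBIC)
cv2.imwrite('pics/c3.png',np.hstack([a,b]))"
```

```text
1.3 [0.442  0.3611 0.0335] [[-0.883, -0.469, -0.002], [-0.469, 0.883, -0.0], [0.002, 0.001, -1.0]] [0.3 0.6 1.3] 0.07280272164302153 [ 0.55  0.3   1.7   0.    1.15 -1.51]
1 85, -0.02, 0.04, 2.35, 0.001, -0.002, -0.009
```

View pics/c3.png

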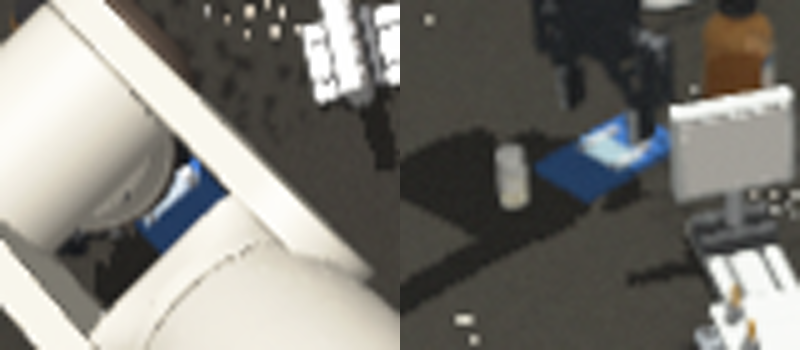

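The fingers straddle the plate (side panel: finger tips near (570,100) and (645,135), plate centre at (610,155)) and the arm hides the top view. Next I'll descend until contact.

apply_moves(commands=[85,0,0,1.2,0,0,0,85,0,0,0.6,0,0,0,85,0,0,0.4,0,0,0,85,0,0,0,0,0,0])

```text
t: 1.8
tool_pos: [0.444, 0.3629, 0.0149]
eef_rot: [-0.242, 0.97, 0.001, 0.002]
force: [-0.0, -0.7, -0.0]
gripper_width: 0.0724
```

apply_moves(commands=[85,0.1,-0.15,0.5,0,0,0,85,0,0,0.4,0,0,0,85,0,0,0,0,0,0])

```text
t: 2.1
tool_pos: [0.4441, 0.3611, 0.0055]
eef_rot: [-0.242, 0.97, 0.001, 0.003]
force: [0.0, 0.6, 0.4]
gripper_width: 0.0726
```

apply_moves(commands=[85,0.15,0.1,0.2,0,0,0,85,0,0,0.2,0,0,0,85,0,0,0,0,0,0])

```text
t: 2.4
tool_pos: [0.4422, 0.3613, 0.0013]
eef_rot: [-0.242, 0.97, 0.001, 0.003]
force: [-0.1, 1.4, -0.2]
gripper_width: 0.072
```

apply_moves(commands=[60,0,0,0,0,0,0,60,0,0,0,0,0,0,50,0,0,0,0,0,0,50,0,0,0,0,0,0], force=50)

```text
t: 2.8
tool_pos: [0.4437, 0.3625, 0.0038]
eef_rot: [-0.242, 0.97, 0.002, 0.005]
force: [-0.2, -0.1, -1.0]
gripper_width: 0.0607
```

```bash
python3 -c "
from h import *
state();plan([(.4437,.3625,.215,None),(.497,.048,.215,90),(.497,.048,.15,90)],50)"
```

```text
2.8 [0.4437 0.3625 0.0038] [[-0.883, -0.47, 0.008], [-0.469, 0.883, 0.007], [-0.011, 0.002, -1.0]] [-0.2 -0.1 -1. ] 0.060679969991973566 [ 0.55  0.33  1.72  0.    1.08 -1.51]
8 50, -0.05, 0.01, -4.22, 0, 0.002, 0, 50, -0.04, 0.01, -4.22, 0, 0.002, 0, 50, -0.03, 0.01, -4.22, 0, 0.002, 0, 50, -0.02, 0, -4.22, 0, 0.002, 0, 50, -0.01, 0, -4.22, 0, 0.002, 0, 50, 1.26, -3.78, 0, 0, 0, 0.061, 50, 1.02, -3.85, 0, 0, 0, 0.061, 50, 0.79, -3.91, 0, 0, 0, 0.061
7 50, 0.55, -3.95, 0, 0, 0, 0.061, 50, 0.3, -3.98, 0, 0, 0, 0.061, 50, 0.06, -3.99, 0, 0, 0, 0.061, 50, -0.18, -3.98, 0, 0, 0, 0.061, 50, -0.42, -3.96, 0, 0, 0, 0.061, 50, 0, 0, 3.25, 0, 0, 0, 50, 0, 0, 3.25, 0, 0, 0
```

apply_moves(commands=[50,0,0,-2,0,0.002,0,50,0,0,-4.2,0,0.002,0,50,0,0,-4.2,0,0.002,0,50,0,0,-4.2,0,0.002,0,50,0,0,-4.2,0,0.002,0,50,0,0,-3,0,0,0,50,0,0,0,0,0,0])

```text
t: 3.5
tool_pos: [0.4412, 0.3603, 0.2272]
eef_rot: [-0.242, 0.97, -0.0, -0.004]
force: [1.9, 0.1, -1.0]
gripper_width: 0.0605
```

apply_moves(commands=[50,1.26,-3.78,0,0,0,0.061,50,1.02,-3.85,0,0,0,0.061,50,0.79,-3.91,0,0,0,0.061,50,0.55,-3.95,0,0,0,0.061,50,0.3,-3.98,0,0,0,0.061,50,0.06,-3.99,0,0,0,0.061,50,-0.18,-3.98,0,0,0,0.061,50,0,-1,0,0,0,0.061])

```text
t: 4.3
tool_pos: [0.4855, 0.0659, 0.2197]
eef_rot: [0.006, 1.0, -0.002, -0.008]
force: [0.0, -0.2, -2.0]
gripper_width: 0.0603
```

```bash
python3 -c "
from h import *
state();plan([(.497,.048,.15,90)],50)"
```

```text
4.3 [0.4855 0.0659 0.2197] [[-1.0, 0.013, -0.015], [0.013, 1.0, -0.003], [0.015, -0.004, -1.0]] [ 0.  -0.2 -2. ] 0.06025024138601368 [-0.02 -0.01  1.65 -0.    1.52 -1.58]
2 50, -0.64, -0.87, 3.48, -0.002, -0.008, -0.006, 50, -0.61, -0.88, 3.48, -0.002, -0.008, -0.006
```

apply_moves(commands=[50,-0.5,-0.87,3.5,-0.002,-0.008,-0.006,50,-0.5,-0.8,3.5,-0.002,-0.008,-0.006,50,0,0,3.0,0,0,0,50,0,0,0,0,0,0])

```text
t: 4.7
tool_pos: [0.4934, 0.0453, 0.1134]
eef_rot: [0.004, 1.0, 0.0, -0.001]
force: [-0.0, -1.0, -1.0]
gripper_width: 0.0599
```

```bash
python3 -c "
from h import *
import pickle
state()
t=grab('top','t2.png');s=grab('side','s2.png');pickle.dump((t,s),open('p2.pkl','wb'))
a=cv2.resize(t['image'][165:245,210:290],(400,400),interpolation=cv2.INTER_CUBIC)
b=cv2.resize(s['image'][170:230,205:265],(400,400),interpolation=cv2.INTER_CUBIC)
cv2.imwrite('pics/c4.png',np.hstack([a,b]))"
```

```text
4.7 [0.4934 0.0453 0.1134] [[-1.0, 0.008, -0.001], [0.008, 1.0, 0.001], [0.001, 0.001, -1.0]] [-0. -1. -1.] 0.059926836041556485 [-0.06  0.07  1.79  0.    1.28 -1.63]
```

View pics/c4.png

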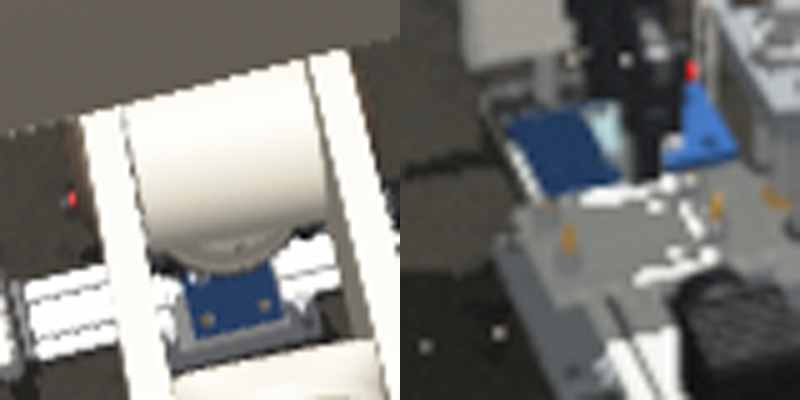

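```bash
cat > m2.py <<'E'
from h import *
import pickle
t,s=pickle.load(open('p2.pkl','rb'))
T=lambda x,y:(210+(x-2)/5,165+(y-2)/5);S=lambda x,y:(205+(x-403)/6.667,170+(y-3)/6.667)
for p in((208,320),(264,305)):print('hole top',np.round(onz(t,*T(*p),.1174),4),'pinplane',np.round(onz(t,*T(*p),.083),4))
T1=lambda x,y:(150+(x-1.2)/3.3333,170+(y-1.2)/3.3333)
for p in((337,202),(373,190),(317,127),(354,118)):print('pin',np.round(onz(t,*T1(*p),.083),4))
hs=cv2.cvtColor(t['image'],cv2.COLOR_BGR2HSV);m=cv2.inRange(hs,(100,120,30),(125,255,255));m[:215]=0;m[240:]=0;m[:,:240]=0;m[:,275:]=0
print('top mask');[print(''.join('#' if v else '.' for v in r)) for r in m[215:238,240:272]]
hs=cv2.cvtColor(s['image'],cv2.COLOR_BGR2HSV);m=cv2.inRange(hs,(100,120,30),(125,255,255))[180:205,215:262]
[print(''.join('#' if v else '.' for v in r)) for r in m]
for p in((547,192),(737,155),(507,116)):print('side corner',np.round(onz(s,*S(*p),.1174),4))
for p in((195,340),(283,318)):print('top corner',np.round(onz(t,*T(*p),.1174),4))
E
python3 m2.py
```

```text
hole top [0.4527 0.066  0.1174] pinplane [0.4582 0.0649 0.083 ]
hole top [0.453  0.0268 0.1174] pinplane [0.4585 0.0247 0.083 ]
pin [0.4531 0.0679 0.083 ]
pin [0.4557 0.0285 0.083 ]
pin [0.5353 0.0681 0.083 ]
pin [0.5348 0.0281 0.083 ]
top mask
................................
................................
................................
......................##........
.....................###........
......#.........########........
.......#....#############.......
.......##################.......
.......##################.......
.......##################.......
........#############...##......
........#############...##......
........###..#########.###......
........##...#############......
.........#...#########..........
.........##.######..............
.........#####..................
................................
................................
................................
................................
................................
................................
...............................................
...............................................

[... 576 characters left out ...]
..........###########.........######...........
..........############.........................
...........############........................
...........##########..........................
............###................................
...............................................
...............................................
...............................................
...............................................
...............................................
...............................................
side corner [0.4456 0.0197 0.1174]
side corner [0.5463 0.017  0.1174]
side corner [0.445  0.0879 0.1174]
top corner [0.4418 0.0779 0.1174]
top corner [0.4412 0.0167 0.1174]
```

```bash
cat > m3.py <<'E'
from h import *
import pickle
t,s=[pickle.load(open(n+'0.pkl','rb')) for n in('top','side')]
def blobs(d,x0,x1,y0,y1):
    hs=cv2.cvtColor(d['image'],cv2.COLOR_BGR2HSV)[y0:y1,x0:x1];m=cv2.inRange(hs,(8,70,60),(30,255,255))
    n,l,st,_=cv2.connectedComponentsWithStats(m);out=[]
    for i in range(1,n):
        yy,xx=np.where(l==i);w=hs[yy,xx,1].astype(float);out.append((round((xx*w).sum()/w.sum()+x0,2),round((yy*w).sum()/w.sum()+y0,2),len(xx),st[i,1]+y0,st[i,3]))
    return out
print('T');[print(b,np.round(onz(t,b[0],b[1],.077),4)) for b in blobs(t,225,275,190,240)]
print('S');[print(b,np.round(onz(s,b[0],b[1],.077),4)) for b in blobs(s,215,265,185,215)]
E
python3 m3.py
```

```text
T
(np.float64(247.78), np.float64(196.72), 6, np.int32(196), np.int32(2)) [0.5724 0.0476 0.077 ]
(np.float64(255.64), np.float64(204.31), 5, np.int32(203), np.int32(3)) [0.5388 0.0278 0.077 ]
(np.float64(232.0), np.float64(205.52), 2, np.int32(205), np.int32(2)) [0.5557 0.1093 0.077 ]
(np.float64(235.32), np.float64(204.92), 4, np.int32(204), np.int32(3)) [0.5548 0.0975 0.077 ]
(np.float64(244.56), np.float64(206.56), 4, np.int32(206), np.int32(2)) [0.5409 0.0675 0.077 ]
(np.float64(261.0), np.float64(226.46), 2, np.int32(226), np.int32(2)) [0.4578 0.0298 0.077 ]
(np.float64(250.0), np.float64(229.33), 2, np.int32(229), np.int32(2)) [0.4577 0.0693 0.077 ]
S
(np.float64(249.46), np.float64(193.19), 17, np.int32(191), np.int32(5)) [0.5451 0.0711 0.077 ]
(np.float64(226.74), np.float64(198.64), 6, np.int32(197), np.int32(4)) [0.4598 0.0678 0.077 ]
(np.float64(260.62), np.float64(199.3), 9, np.int32(198), np.int32(3)) [0.5701 0.0251 0.077 ]
(np.float64(251.7), np.float64(200.67), 7, np.int32(199), np.int32(4)) [0.5382 0.0282 0.077 ]
(np.float64(230.0), np.float64(205.48), 4, np.int32(204), np.int32(4)) [0.4591 0.0277 0.077 ]
```

apply_moves(commands=[50,-0.32,0.07,1.0,0,0,0.008,50,0,0,1.0,0,0,0,50,0,0,0,0,0,0])

```text
t: 5.1
tool_pos: [0.5007, 0.0468, 0.0996]
eef_rot: [0.007, 1.0, -0.0, 0.005]
force: [0.3, -0.6, -0.4]
gripper_width: 0.0604
```

```bash
python3 -c "
from h import *
import pickle
state()
t=grab('top','t3.png');s=grab('side','s3.png');pickle.dump((t,s),open('p3.pkl','wb'))
a=cv2.resize(t['image'][205:245,240:280],(400,400),interpolation=cv2.INTER_CUBIC)
b=cv2.resize(s['image'][180:220,217:257],(400,400),interpolation=cv2.INTER_CUBIC)
cv2.imwrite('pics/c5.png',np.hstack([a,b]))"
```

```text
5.1 [0.5007 0.0468 0.0996] [[-1.0, 0.015, 0.009], [0.015, 1.0, -0.0], [-0.009, 0.0, -1.0]] [ 0.3 -0.6 -0.4] 0.06035322722816501 [-0.06  0.09  1.8   0.    1.25 -1.62]
```

View pics/c5.png

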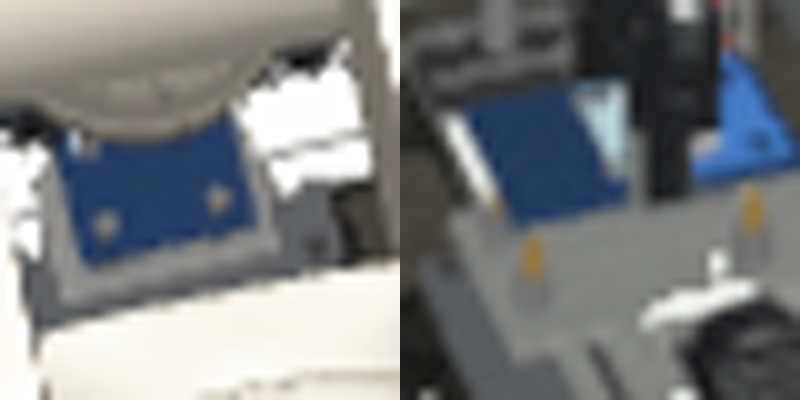

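```bash
cat > m4.py <<'E'
from h import *
import pickle
t,s=pickle.load(open('p3.pkl','rb'))
T=lambda x,y:(240+(x-4.5)/10,205+(y-4.5)/10);S=lambda x,y:(217+(x-404.5)/10,180+(y-4.5)/10)
for p in((105,225),(218,197)):print('hole top',np.round(onz(t,*T(*p),.1036),4))
print('corners',[np.round(onz(t,*T(*p),.1036),4).tolist() for p in((88,268),(258,227))])
print('side corners',[np.round(onz(s,*S(*p),.1036),4).tolist() for p in((510,220),(468,108))], np.round(onz(s,*S(798,160),.1036),4))
print('side pin tips',[np.round(onz(s,*S(*p),.083),4).tolist() for p in((534,238),(754,187))])
o=bot.get_obs();print(np.round(o['tool_pos'],4))
E
python3 m4.py
```

```text
hole top [0.4611 0.068  0.1036]
hole top [0.4606 0.0282 0.1036]
corners [[0.4482, 0.0773, 0.1036], [0.4471, 0.0177, 0.1036]]
side corners [[0.4483, 0.0189, 0.1036], [0.4532, 0.0837, 0.1036]] [0.5513 0.0179 0.1036]
side pin tips [[0.4603, 0.0317, 0.083], [0.541, 0.0335, 0.083]]
[0.501  0.0467 0.1005]
```

```bash
python3 -c "
from h import *
plan([(.4997,.0473,.09,90)],50)"
```

```text
1 50, 0.14, 0.06, 1.05, 0, 0.01, -0.015
```

apply_moves(commands=[50,0.13,0.06,0.9,0,0.01,-0.015,50,0,0,0,0,0,0,50,0,0,0,0,0,0])

```text
t: 5.5
tool_pos: [0.5, 0.0475, 0.0916]
eef_rot: [-0.001, 1.0, -0.0, 0.0]
force: [0.3, -0.6, -1.4]
gripper_width: 0.0601
```

apply_moves(commands=[50,0,0,0.4,0,0,0,50,0,0,0.3,0,0,0,50,0,0,0,0,0,0])

```text
t: 5.8
tool_pos: [0.5001, 0.0475, 0.0841]
eef_rot: [-0.001, 1.0, -0.0, 0.0]
force: [-0.6, -0.4, -0.7]
gripper_width: 0.0607
```

apply_moves(commands=[50,0,0,0.3,0,0,0,50,0,0,0,0,0,0])

```text
t: 6.0
tool_pos: [0.4998, 0.0474, 0.0808]
eef_rot: [-0.001, 1.0, -0.0, 0.0]
force: [-1.5, -0.7, -2.6]
gripper_width: 0.0603
```

apply_moves(commands=[50,0,0,0.3,0,0,0,50,0,0,0.3,0,0,0,50,0,0,0,0,0,0])

```text
t: 6.3
tool_pos: [0.4996, 0.0473, 0.0742]
eef_rot: [-0.001, 1.0, -0.0, -0.0]
force: [-0.8, -0.9, -1.5]
gripper_width: 0.0605
```

apply_moves(commands=[50,0,0,0.3,0,0,0,50,0,0,0,0,0,0])

```text
t: 6.5
tool_pos: [0.4997, 0.0473, 0.071]
eef_rot: [-0.001, 1.0, -0.0, -0.0]
force: [-0.2, -0.9, -1.5]
gripper_width: 0.0603
```

apply_moves(commands=[50,0,0,0.2,0,0,0,50,0,0,0,0,0,0])

```text
t: 6.7
tool_pos: [0.4998, 0.0473, 0.0704]
eef_rot: [-0.001, 1.0, -0.0, 0.0]
force: [-4.1, -1.8, -1.4]
gripper_width: 0.0604
```

apply_moves(commands=[50,0,0,0.2,0,0,0,50,0,0,0,0,0,0])

```text
t: 6.9
tool_pos: [0.4998, 0.0473, 0.0703]
eef_rot: [-0.001, 1.0, -0.0, 0.0]
force: [-4.3, -1.4, -2.7]
gripper_width: 0.0601
```

```bash
python3 -c "
from h import *
import pickle
state()
t=grab('top','t4.png');s=grab('side','s4.png');pickle.dump((t,s),open('p4.pkl','wb'))
a=cv2.resize(t['image'][205:245,240:280],(400,400),interpolation=cv2.INTER_CUBIC)
b=cv2.resize(s['image'][175:225,215:265],(400,400),interpolation=cv2.INTER_CUBIC)
cv2.imwrite('pics/c6.png',np.hstack([a,b]))"
```

```text
6.9 [0.4998 0.0473 0.0703] [[-1.0, -0.002, 0.001], [-0.002, 1.0, -0.001], [-0.001, -0.001, -1.0]] [-4.3 -1.4 -2.7] 0.060078241523086925 [-0.06  0.12  1.83 -0.    1.19 -1.63]
```

View pics/c6.png

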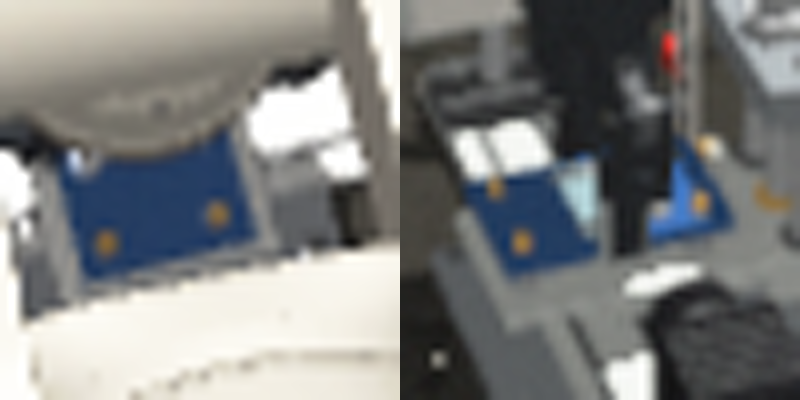

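All four holes sit over the brass pins: the top panel shows pins in holes at (107,243) and (218,213), the side panel at (523,242), (495,188) and (701,202). The descent also stopped at the expected seat height. I'll release.

apply_moves(commands=[80,0,0,0,0,0,0,85,0,0,0,0,0,0,85,0,0,0,0,0,0])

```text
t: 7.3
tool_pos: [0.5005, 0.0474, 0.0701]
eef_rot: [-0.001, 1.0, -0.0, 0.001]
force: [0.0, 0.7, 0.7]
gripper_width: 0.0726
```

apply_moves(commands=[85,0,0,-2,0,0,0,85,0,0,-4,0,0,0,85,0,0,-4,0,0,0,85,0,0,-4,0,0,0,85,0,-2,-3,0,0,0,80,0,-3,0,0,0,0,80,0,-4,0,0,0,0,80,0,-4,0,0,0,0])

```text
t: 8.1
tool_pos: [0.5008, -0.0825, 0.2476]
eef_rot: [-0.005, 1.0, -0.0, 0.002]
force: [0.3, 0.1, -0.2]
gripper_width: 0.0683
```

```bash
python3 -c "
from h import *
state();plan([(.4695,-.35,.215,29.4),(.4695,-.35,.09,29.4)],60)"
```

```text
8.1 [ 0.5008 -0.0825  0.2476] [[-1.0, -0.009, 0.005], [-0.009, 1.0, -0.001], [-0.005, -0.001, -1.0]] [ 0.3  0.1 -0.2] 0.06827517268688398 [-0.32  0.    1.58  0.    1.55 -1.9 ]
8 60, 0.42, -3.34, 0.41, 0, 0.001, 0.133, 60, -0.02, -3.37, 0.41, 0, 0.001, 0.133, 60, -0.47, -3.33, 0.41, 0, 0.001, 0.133, 60, -0.91, -3.24, 0.41, 0, 0.001, 0.133, 60, -1.33, -3.09, 0.41, 0, 0.001, 0.133, 60, -1.73, -2.89, 0.41, 0, 0.001, 0.133, 60, -2.1, -2.63, 0.41, 0, 0.001, 0.133, 60, -2.43, -2.33, 0.41, 0, 0.001, 0.133
3 60, 0, 0, 4.17, 0, 0, 0, 60, 0, 0, 4.17, 0, 0, 0, 60, 0, 0, 4.17, 0, 0, 0
```

apply_moves(commands=[60,0.42,-3.34,0.41,0,0.001,0.133,60,-0.02,-3.37,0.41,0,0.001,0.133,60,-0.47,-3.33,0.41,0,0.001,0.133,60,-0.91,-3.24,0.41,0,0.001,0.133,60,-1.33,-3.09,0.41,0,0.001,0.133,60,-1.73,-2.89,0.41,0,0.001,0.133,60,-2.1,-2.63,0.41,0,0.001,0.133,60,-2.0,-2.0,0.41,0,0.001,0.133])

```text
t: 8.9
tool_pos: [0.4644, -0.3568, 0.2144]
eef_rot: [0.52, 0.854, 0.001, 0.001]
force: [0.7, -0.1, 0.1]
gripper_width: 0.0511
```

```bash
python3 -c "
from h import *
import pickle
s=grab('side','s5.png');t=grab('top','t5.png');pickle.dump((t,s),open('p5.pkl','wb'))
state();plan([(.4695,-.35,.1,29.4)],60)
a=cv2.resize(s['image'][165:225,205:265],(400,400),interpolation=cv2.INTER_CUBIC)
b=cv2.resize(t['image'][165:245,220:300],(400,400),interpolation=cv2.INTER_CUBIC)
cv2.imwrite('pics/c7.png',np.hstack([a,b]))"
```

```text
9.0 [ 0.4638 -0.3579  0.2135] [[-0.457, 0.89, 0.001], [0.89, 0.457, 0.002], [0.001, 0.002, -1.0]] [0.6 0.3 0.5] 0.05083887657344398 [-0.79  0.18  1.45  0.    1.51 -1.26]
3 60, 0.14, 0.28, 3.78, 0.001, 0, -0.013, 60, 0.14, 0.29, 3.78, 0.001, 0, -0.013, 60, 0.14, 0.29, 3.78, 0.001, 0, -0.013
```

View pics/c7.png

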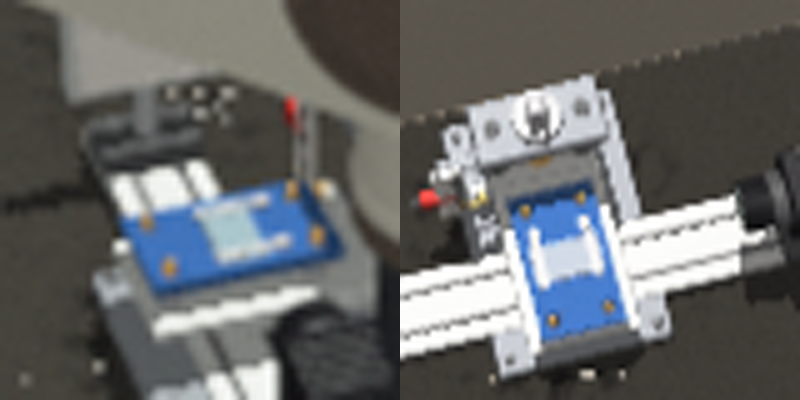

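The plate lies flat with all four pins through: side panel pins (147,223), (168,268), (292,188), (317,235); top panel (553,320), (608,307), (527,210), (580,198). Crank next.

apply_moves(commands=[60,0.14,0.28,3.78,0.001,0,-0.013,60,0.14,0.29,3.78,0.001,0,-0.013,60,0.14,0.29,3.78,0.001,0,-0.013,60,0,0,3.5,0,0,0,60,0,0,0,0,0,0,60,0,0,0,0,0,0])

```text
t: 9.6
tool_pos: [0.4712, -0.3496, 0.0628]
eef_rot: [0.501, 0.865, -0.0, 0.001]
force: [0.5, -0.7, 1.0]
gripper_width: 0.0515
```

```bash
python3 -c "
from h import *
state();plan([(.4695,-.35,.012,29.4)],60)"
```

```text
9.6 [ 0.4712 -0.3496  0.0628] [[-0.498, 0.867, 0.002], [0.867, 0.498, -0.002], [-0.003, 0.001, -1.0]] [ 0.5 -0.7  1. ] 0.05146161844193572 [-0.77  0.29  1.64  0.    1.21 -1.29]
2 60, 0.03, -0.09, 2.54, 0, 0.001, 0.004, 60, 0.03, -0.09, 2.54, 0, 0.001, 0.004
```

apply_moves(commands=[60,0.03,-0.09,2.5,0,0.001,0.004,60,0.03,-0.05,1.8,0,0.001,0.004,60,0,0,0.6,0,0,0,60,0,0,0,0,0,0])

```text
t: 10.0
tool_pos: [0.4733, -0.3522, 0.0212]
eef_rot: [0.504, 0.864, -0.001, 0.006]
force: [0.1, -0.1, 0.1]
gripper_width: 0.0515
```

```bash
python3 -c "
from h import *
state();plan([(.4695,-.35,.011,29.4)],60)"
```

```text
10.0 [ 0.4733 -0.3522  0.0212] [[-0.492, 0.87, 0.009], [0.87, 0.493, -0.007], [-0.011, 0.004, -1.0]] [ 0.1 -0.1  0.1] 0.05148060093010361 [-0.77  0.34  1.67  0.    1.12 -1.29]
1 60, 0.39, -0.23, 1.02, 0.004, 0.011, 0.002
```

apply_moves(commands=[60,0.35,-0.23,0.5,0.004,0.011,0,60,0,0,0.4,0,0,0,60,0,0,0,0,0,0,60,0,0,0,0,0,0])

```text
t: 10.4
tool_pos: [0.4709, -0.3515, 0.0158]
eef_rot: [0.503, 0.864, -0.0, 0.002]
force: [0.6, 0.4, 0.3]
gripper_width: 0.0511
```

apply_moves(commands=[60,0.2,-0.05,0.4,0,0,0,60,0,0,0,0,0,0,20,0,0,0,0,0,0,20,0,0,0,0,0,0,20,0,0,0,0,0,0,20,0,0,0,0,0,0], force=80)

```text
t: 11.0
tool_pos: [0.4695, -0.35, 0.0122]
eef_rot: [0.503, 0.864, -0.0, 0.002]
force: [0.3, 0.4, -0.4]
gripper_width: 0.0304
```

```bash
python3 -c "
from h import *
o=state();z=o['tool_pos']
plan([(z[0],z[1],.25,None),(.54,-.2,.25,15),(.585,.048,.25,0)],20)"
```

```text
11.0 [ 0.4695 -0.35    0.0122] [[-0.493, 0.87, 0.003], [0.87, 0.493, -0.003], [-0.004, 0.001, -1.0]] [ 0.3  0.4 -0.4] 0.03039926622189217 [-0.77  0.35  1.68  0.    1.11 -1.29]
8 20, -0.02, 0.01, -3.96, 0, 0.001, 0, 20, -0.01, 0, -3.96, 0, 0.001, 0, 20, -0.01, 0, -3.96, 0, 0.001, 0, 20, -0.01, 0, -3.96, 0, 0.001, 0, 20, -0.01, 0, -3.96, 0, 0.001, 0, 20, 0, 0, -3.96, 0, 0.001, 0, 20, 2.39, 3.38, 0, 0, 0, 0.063, 20, 2.6, 3.22, 0, 0, 0, 0.063
8 20, 2.8, 3.05, 0, 0, 0, 0.063, 20, 2.99, 2.87, 0, 0, 0, 0.063, 20, 3.8, 1.79, 0, 0, 0, 0.044, 20, 3.87, 1.63, 0, 0, 0, 0.044, 20, 3.94, 1.46, 0, 0, 0, 0.044, 20, 4, 1.28, 0, 0, 0, 0.044, 20, 4.05, 1.11, 0, 0, 0, 0.044, 20, 4.1, 0.93, 0, 0, 0, 0.044
```

apply_moves(commands=[20,0,0,-2,0,0.001,0,20,0,0,-4,0,0.001,0,20,0,0,-4,0,0.001,0,20,0,0,-4,0,0.001,0,20,0,0,-4,0,0,0,20,0,0,-4,0,0,0,20,2.39,3.38,0,0,0,0.063,20,2.6,3.22,0,0,0,0.063])

```text
t: 11.8
tool_pos: [0.5023, -0.2757, 0.2386]
eef_rot: [0.56, 0.828, 0.001, -0.003]
force: [0.6, 0.3, -3.2]
gripper_width: 0.0304
```

apply_moves(commands=[20,2.8,3.05,0,0,0,0.063,20,2.99,2.87,0,0,0,0.063,20,3.8,1.79,0,0,0,0.044,20,3.87,1.63,0,0,0,0.044,20,3.94,1.46,0,0,0,0.044,20,4,1.28,0,0,0,0.044,20,2,0.5,0,0,0,0.044,20,0,0,0,0,0,0.044])

```text
t: 12.6
tool_pos: [0.5766, -0.0009, 0.2385]
eef_rot: [0.715, 0.699, 0.001, -0.004]
force: [-0.0, 0.2, -2.1]
gripper_width: 0.0305
```

```bash
cat > m5.py <<'E'
from h import *
import pickle
state();plan([(.585,.048,.215,0)],20)
# screw square in the clear earlier pictures (unobstructed column top)
t,s=pickle.load(open('p5.pkl','rb'))
T=lambda x,y:(220+(x-402)/5,165+(y-2)/5)
# flange circle around screw (shoulder) and square tip
for n,p,z in(('collar',(538,117),.16),('tip',(536,108),.186)):print(n,np.round(onz(t,*T(*p),z),4))
for nm,d,c in(('top',t,proj(t,(.585,.048,.16))),('side',pickle.load(open('side0.pkl','rb')),None)):
    if c is None:c=proj(d,(.585,.048,.175))
    x,y=np.round(c).astype(int);g=cv2.cvtColor(d['image'],cv2.COLOR_BGR2GRAY)[y-9:y+9,x-9:x+10];print(nm,x-9,y-9);print(g)
E
python3 m5.py
```

```text
12.6 [ 0.5766 -0.0009  0.2385] [[0.024, 1.0, -0.004], [1.0, -0.024, 0.006], [0.006, -0.004, -1.0]] [-0.   0.2 -2.1] 0.03045085343481602 [-0.14  0.16  1.43  0.01  1.56 -0.11]
2 20, 2.45, 0.37, 1.19, -0.002, -0.003, -0.012, 20, 2.45, 0.39, 1.18, -0.002, -0.003, -0.012
collar [0.5824 0.0457 0.16  ]
tip [0.5819 0.0468 0.186 ]
top 237 178
[[ 84  85  85  86  85  86  86  85  84  85  85  85  85  85  85  86  86  86
   85]
 [ 85  86  85  85  85  85  85  85  84  86  84  86  86  84  85  85  85  85
   85]
 [ 86  85  85  85  85  85  85  85  86  86  85  85  86  85  85  85  85  86
   92]
 [ 85  85  85  85  85  85  85  85  85  87  85  86  85  86 104 125 189 182
  183]
 [ 86  85  86  85  85  85  86  85  86  86  90 124 185 186 188 194 215 211
  212]
 [ 85  85  85  85  84  86  97 112 216 238 237 226 222 214 215 214 212 211
  211]
 [ 85  87 102 123 187 187 205 235 228 237 234 210 235 238 214 214 214 211
  185]
 [183 184 190 193 215 218 248 249 205 243 241 200 238 246 228 213 213 195
  144]
 [213 212 213 215 214 228 250 248 174 248 247 204 189 247 242 214 212 175
  129]
 [214 212 214 214 215 228 249 247 1
[... 1466 characters left out ...]
 122 117 119 120 156 170 170 120  72  69  70
   67]
 [187 192 190 192 142 164 171 134 119 118 121 194 174 186 165  99  68  71
   68]
 [172 190 191 192 193 183 158 127 116 120 130 207 213 192 186 140  86  69
   70]
 [145 185 194 184 216 165 115 115 118 120 139 210 227 209 179 169 121  73
   67]
 [105 163 190 175 188 148 114 114 115 116 162 217 227 204 159 183 152  87
   70]
 [ 82 129 175 156 136 126 155 172 174 171 197 208 202 174 168 164 167 136
   86]
 [ 82  97 153 127  97 113 147 166 167 165 171 157 141 167 191 177 167 172
  118]
 [ 78  83 113 144 118 101 109 114 114 128 123 131 155 186 198 200 161 186
  151]
 [ 72  80  86 142 161 159 123 146 154 167 167 175 190 195 198 197 182 167
  169]]
```

```bash
cat > m6.py <<'E'
from h import *
import pickle
t,_=pickle.load(open('p5.pkl','rb'));s=pickle.load(open('side0.pkl','rb'))
print('collar top',onz(t,246.97,187.6,.16),onz(t,246.97,187.6,.155));print('tip top',onz(t,246.9,184.9,.186))
print('tip side',onz(s,263.7,170,.186));print('axis tri',tri(t,(246.9,184.9),s,(263.7,170)))
state();plan([(.5845,.0475,.205,0)],20)
E
python3 m6.py
```

```text
collar top [0.58391787 0.04614569 0.16      ] [0.58521365 0.04590009 0.155     ]
tip top [0.58613949 0.04534675 0.186     ]
tip side [0.58595087 0.04249048 0.186     ]
axis tri (array([0.58685149, 0.0452112 , 0.18396239]), np.float64(0.0003350096376141462))
12.6 [ 0.5766 -0.0009  0.2385] [[0.024, 1.0, -0.004], [1.0, -0.024, 0.006], [0.006, -0.004, -1.0]] [-0.   0.2 -2.1] 0.03045085343481602 [-0.14  0.16  1.43  0.01  1.56 -0.11]
2 20, 2.42, 0.34, 1.69, -0.002, -0.003, -0.012, 20, 2.42, 0.37, 1.68, -0.002, -0.003, -0.012
```

apply_moves(commands=[20,2.4,0.43,1.2,-0.002,-0.003,-0.012,20,2.2,0.44,1.2,-0.002,-0.003,-0.012,20,0,0,0,0,0,0,20,0,0,0,0,0,0])

```text
t: 13.0
tool_pos: [0.5861, 0.0478, 0.2132]
eef_rot: [0.707, 0.708, -0.001, -0.0]
force: [0.1, -0.6, -1.4]
gripper_width: 0.0308
```

```bash
python3 -c "
from h import *
import pickle
state();plan([(.5855,.0465,.195,0)],20)
t=grab('top','t6.png');s=grab('side','s6.png');pickle.dump((t,s),open('p6.pkl','wb'))
a=cv2.resize(t['image'][160:220,220:280],(400,400),interpolation=cv2.INTER_CUBIC)
b=cv2.resize(s['image'][145:195,235:285],(400,400),interpolation=cv2.INTER_CUBIC)
cv2.imwrite('pics/c8.png',np.hstack([a,b]))"
```

```text
13.0 [0.5861 0.0478 0.2132] [[-0.001, 1.0, -0.001], [1.0, 0.001, -0.0], [-0.0, -0.001, -1.0]] [ 0.1 -0.6 -1.4] 0.030766297611967128 [-0.05  0.19  1.45 -0.    1.51 -0.05]
1 20, -0.13, -0.05, 1.82, -0.001, 0, 0.001
```

View pics/c8.png

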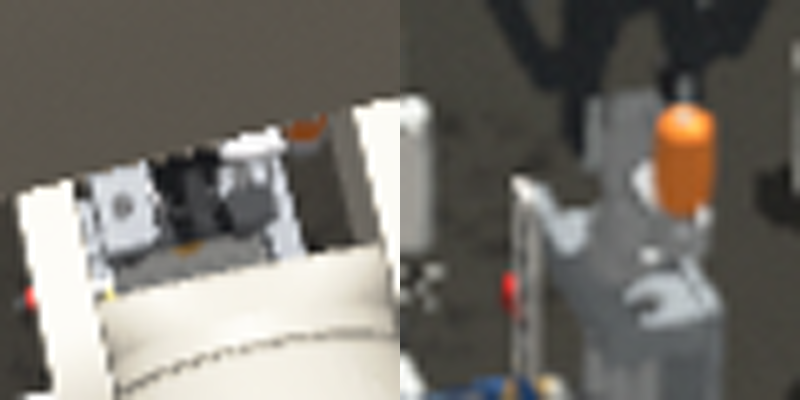

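The top view is blocked by the wrist. In the side view the crank hangs level over the column, with the knob at (685,165) toward -y. I'll descend with force checks.

apply_moves(commands=[20,-0.1,-0.05,0.8,0,0,0,20,0,0,0.4,0,0,0,20,0,0,0,0,0,0])

```text
t: 13.4
tool_pos: [0.5856, 0.0444, 0.201]
eef_rot: [0.708, 0.706, -0.0, 0.0]
force: [-0.6, -0.1, -2.1]
gripper_width: 0.0309
```

apply_moves(commands=[20,0,0,0.3,0,0,0,20,0,0,0,0,0,0])

```text
t: 13.6
tool_pos: [0.5857, 0.0439, 0.1981]
eef_rot: [0.708, 0.706, -0.0, 0.0]
force: [-0.2, 0.3, -2.1]
gripper_width: 0.0303
```

apply_moves(commands=[20,0.25,0,-0.1,0,0,0.001,20,0,0,0,0,0,0,20,0,0,0.2,0,0,0,20,0,0,0,0,0,0])

```text
t: 14.0
tool_pos: [0.5857, 0.0466, 0.1972]
eef_rot: [0.708, 0.706, -0.0, 0.0]
force: [0.4, -0.6, -2.2]
gripper_width: 0.03
```

apply_moves(commands=[20,0,0,0.2,0,0,0,20,0,0,0,0,0,0])

```text
t: 14.2
tool_pos: [0.5857, 0.0468, 0.1951]
eef_rot: [0.708, 0.706, 0.0, 0.0]
force: [0.1, 2.1, -2.4]
gripper_width: 0.0307
```

apply_moves(commands=[20,0.05,0,0.2,0,0,0,20,0,0,0,0,0,0])

```text
t: 14.4
tool_pos: [0.5857, 0.0473, 0.1941]
eef_rot: [0.708, 0.706, 0.0, 0.001]
force: [-2.4, 1.3, 0.1]
gripper_width: 0.0306
```

apply_moves(commands=[20,0.03,0,0.2,0,0,0,20,0,0,0,0,0,0])

```text
t: 14.6
tool_pos: [0.5857, 0.0474, 0.194]
eef_rot: [0.708, 0.706, 0.001, 0.002]
force: [-4.6, 1.1, -0.1]
gripper_width: 0.0304
```

apply_moves(commands=[20,0,-0.1,0,0,0,0,20,0,0,0.25,0,0,0,20,0,0,0,0,0,0])

```text
t: 14.9
tool_pos: [0.5851, 0.0475, 0.1935]
eef_rot: [0.708, 0.706, 0.002, 0.003]
force: [-3.9, 0.9, 2.7]
gripper_width: 0.0303
```

apply_moves(commands=[20,0,0,0.3,0,0,0,20,0,0,0.3,0,0,0,20,0,0,0,0,0,0])

```text
t: 15.2
tool_pos: [0.5855, 0.0475, 0.1936]
eef_rot: [0.708, 0.706, 0.004, 0.005]
force: [-4.2, 0.6, -2.6]
gripper_width: 0.0306
```

```bash
python3 -c "
from h import *
o=state();print(np.round(o['ft_torque'],2));plan([(.5842,.0475,.196,0)],20)"
```

```text
15.2 [0.5855 0.0475 0.1936] [[0.003, 1.0, 0.012], [1.0, -0.003, -0.002], [-0.002, 0.012, -1.0]] [-4.2  0.6 -2.6] 0.030552309878391446 [-0.05  0.19  1.49 -0.    1.45 -0.05]
[0.12 0.55 0.01]
1 20, 0, -0.13, -0.24, 0.012, 0.002, -0.003
```

apply_moves(commands=[20,0,-0.13,-0.24,0.012,0.002,-0.003,20,0,0,0,0,0,0,20,0,0,0.2,0,0,0,20,0,0,0,0,0,0])

```text
t: 15.6
tool_pos: [0.5842, 0.0475, 0.1935]
eef_rot: [0.707, 0.707, -0.0, -0.0]
force: [-1.6, 0.5, 3.8]
gripper_width: 0.0304
```

apply_moves(commands=[20,0,0,0.2,0,0,0,20,0,0,0,0,0,0])

```text
t: 15.8
tool_pos: [0.5842, 0.048, 0.192]
eef_rot: [0.707, 0.707, 0.0, -0.0]
force: [-1.1, 6.1, -5.5]
gripper_width: 0.0308
```

```bash
python3 -c "
from h import *
o=state();print(np.round(o['ft_torque'],2));plan([(.5842,.0475,.196,0)],20)"
```

```text
15.8 [0.5842 0.048  0.192 ] [[0.0, 1.0, -0.0], [1.0, -0.0, 0.001], [0.001, -0.0, -1.0]] [-1.1  6.1 -5.5] 0.030817582498409796 [-0.05  0.19  1.48  0.    1.47 -0.05]
[ 1.09  0.25 -0.03]
1 20, -0.05, 0, -0.4, 0, -0.001, 0
```

apply_moves(commands=[20,0.1,0,0.2,0,0,0,20,0,0,0.3,0,0,0,20,0,0,0,0,0,0])

```text
t: 16.1
tool_pos: [0.5838, 0.0489, 0.1854]
eef_rot: [0.707, 0.707, -0.0, -0.001]
force: [0.1, -0.5, -2.7]
gripper_width: 0.0305
```

apply_moves(commands=[20,0.05,0,0.3,0,0,0,20,0,0,0.3,0,0,0,20,0,0,0,0,0,0])

```text
t: 16.4
tool_pos: [0.5838, 0.049, 0.1784]
eef_rot: [0.707, 0.707, -0.001, -0.001]
force: [0.1, -0.3, -3.3]
gripper_width: 0.0306
```

It's sliding down freely.

apply_moves(commands=[20,0,0,0.3,0,0,0,20,0,0,0.25,0,0,0,20,0,0,0.15,0,0,0,20,0,0,0,0,0,0])

```text
t: 16.8
tool_pos: [0.584, 0.0491, 0.1723]
eef_rot: [0.707, 0.707, -0.0, -0.0]
force: [-1.8, -0.8, -3.0]
gripper_width: 0.0304
```

apply_moves(commands=[55,0,0,0,0,0,0,55,0,0,0,0,0,0,55,0,0,0,0,0,0,55,0,0,-2,0,0,0,55,0,0,-4,0,0,0,55,-1,0,-2.5,0,0,0,55,-4,0,0,0,0,0,55,0,0,0,0,0,0], force=25)

```text
t: 17.6
tool_pos: [0.5841, -0.0015, 0.26]
eef_rot: [0.706, 0.708, -0.0, -0.0]
force: [-0.1, 1.3, -0.7]
gripper_width: 0.0471
```

```bash
python3 -c "
from h import *
state();plan([(.584,-.011,.25,0),(.584,-.011,.2,0)],55)
s=grab('side','s7.png')
hs=cv2.cvtColor(s['image'],cv2.COLOR_BGR2HSV)
m=cv2.inRange(hs,(5,150,100),(18,255,255));m[:140]=0;m[220:]=0;m[:,:240]=0;m[:,330:]=0
yy,xx=np.where(m);print(xx.mean(),yy.mean(),len(xx),'expected',proj(s,(.584,-.011,.202)))
print('world at .202',onz(s,xx.mean(),yy.mean(),.202))
b=cv2.resize(s['image'][140:215,215:290],(600,600),interpolation=cv2.INTER_CUBIC);cv2.imwrite('pics/c9.png',b)"
```

```text
17.6 [ 0.5841 -0.0015  0.26  ] [[-0.002, 1.0, -0.001], [1.0, 0.002, 0.0], [0.0, -0.001, -1.0]] [-0.1  1.3 -0.7] 0.04714836695212507 [-0.13  0.16  1.38  0.    1.6  -0.14]
3 55, -0.95, -0.01, 1, -0.001, 0, 0.002, 55, 0, 0, 2.5, 0, 0, 0, 55, 0, 0, 2.5, 0, 0, 0
294.59139784946234 165.19892473118279 186 expected [269.01918158 174.84673109]
world at .202 [0.685797   0.01305253 0.202     ]
```

View pics/c9.png

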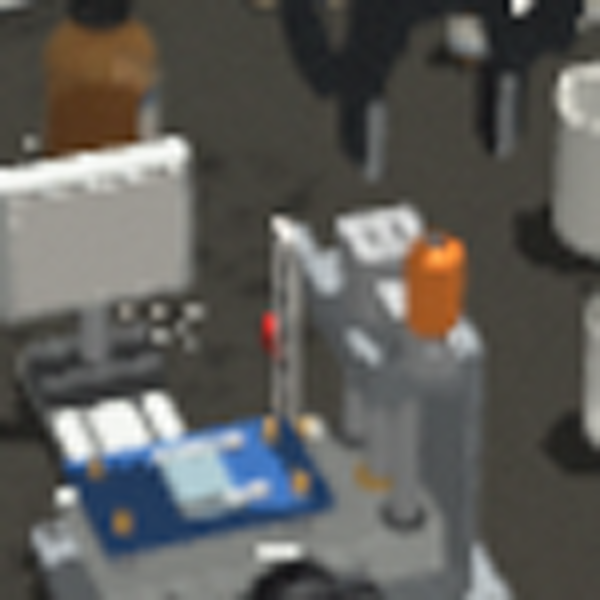

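The crank is fully seated: screw end flush in the hub at (378,237), knob at (435,285), which matches the predicted pixel. The plate is still on its pins and the red index is at (270,333). Next I'll measure pointer against index.

```bash
cat > m7.py <<'E'
from h import *
import pickle
t,_=pickle.load(open('p5.pkl','rb'));s=grab('side','s8.png')
def cen(d,lo,hi,x0,x1,y0,y1):
    hs=cv2.cvtColor(d['image'],cv2.COLOR_BGR2HSV)[y0:y1,x0:x1];m=cv2.inRange(hs,lo,hi);m|=cv2.inRange(hs,(172,)+lo[1:],(179,255,255)) if lo[0]==0 else 0
    n,l,st,c=cv2.connectedComponentsWithStats(m)
    for i in range(1,n):
        yy,xx=np.where(l==i);w=hs[yy,xx,1].astype(float);print('  ',np.round([(xx*w).sum()/w.sum()+x0,(yy*w).sum()/w.sum()+y0],2),len(xx),'cols',xx.min()+x0,xx.max()+x0,'rows',yy.min()+y0,yy.max()+y0)
print('T red');cen(t,(0,120,80),(7,255,255),215,245,190,215);print('T brass');cen(t,(12,50,60),(32,255,255),220,262,195,215)
print('S red');cen(s,(0,120,80),(7,255,255),240,260,170,200);print('S brass');cen(s,(10,50,60),(32,255,255),235,270,180,205)
for p in((.539,.0675,.077),(.5375,.0275,.077)):print('pin proj',proj(t,p),proj(s,p))
b=s['image'][186:202,244:262];hs=cv2.cvtColor(b,cv2.COLOR_BGR2HSV)
print('sat');print(hs[...,1]);print('val');print(hs[...,2]);print('hue');print(hs[...,0])
b=t['image'][198:212,220:242];hs=cv2.cvtColor(b,cv2.COLOR_BGR2HSV);print('top sat');print(hs[...,1]);print('hue');print(hs[...,0]);print('val');print(hs[...,2])
E
python3 m7.py
```

```text
T red
   [225.26 204.5 ] 14 cols 224 227 rows 203 206
T brass
   [247.87 196.79] 8 cols 246 250 rows 196 198
   [234.69 204.93] 14 cols 232 237 rows 203 206
   [255.55 204.  ] 2 cols 255 256 rows 204 204
   [244.58 206.59] 4 cols 244 245 rows 206 207
S red
   [248.   180.96] 5 cols 248 248 rows 179 183
S brass
   [267.6  180.62] 12 cols 265 269 rows 180 182
   [248.33 192.83] 5 cols 248 249 rows 192 194
   [252.43 192.52] 4 cols 252 253 rows 192 193
   [252.21 199.66] 3 cols 252 253 rows 199 200
   [260.67 199.55] 12 cols 259 263 rows 198 201
pin proj [244.69040295 207.06186357] [248.18361422 194.11860261]
pin proj [255.80484939 204.64054157] [251.57900658 200.82481771]
sat
[[ 37  31  35  36  33  15  11  13  23  32  36  37  36  24   8  11  11  11]
 [ 30  35  29  33  33  14   9  14  21  36  41  33  30  25   6  14  12  11]
 [ 30  33  33  34  29  16  12  17  26  33  33  33  35  31   5   5  14  14]
 [ 30  40  33  37  35  15  13  15  23  36  33  34  34  20   5   2  11  14]
 [ 30  33  33  37  40  34  26  15  26  32  35  32  32  17   2   4   5  13]
 [ 30  36  33  30  15   3  11  17  26  25 
[... 6418 characters left out ...]
2  76  70 117 190 144 229 142
   99 130 127 112]
 [ 61  63  87  94 196 205 183 159 118 115 110  73  85 117 199 183 148 113
   79 131 126 107]
 [ 62  64  73  65  90 109  82  75 118 116 105 103  76  98 143 135  87  84
   80 132 127 107]
 [ 62  63  61  50  52  58  56  67 122 117 100  98  84  87  90  91  91  88
   90 114 128 119]
 [ 62  62  62  53  49  56  61  64  96  84  62  56  70  89  98 182  91 100
  182  98 132 129]
 [ 62  63  61  60  58  61  61  62  67  60  43  27  51  90 101 212 185 184
  144  81 132 129]
 [ 64  63  64  65  62  62  63  64  59  57  34  24  40  90  94 145 146 149
  184 179 130 127]
 [ 63  63  61  65  63  61  64  64  62  42  27  24  36  88  90  99 184 186
  212 146 153 247]]
```

apply_moves(commands=[40,-0.95,-0.01,1,0,0,0.002,40,0,0,2.5,0,0,0,40,0,0,1.5,0,0,0,40,0,0,0,0,0,0])

```text
t: 18.1
tool_pos: [0.5834, -0.0079, 0.2051]
eef_rot: [0.706, 0.708, -0.0, -0.002]
force: [-0.9, -0.9, 0.0]
gripper_width: 0.0341
```

```bash
cat > m8.py <<'E'
from h import *
import pickle
t,_=pickle.load(open('p5.pkl','rb'));s=dict(t);import copy
d=bot.get_image('side');img=cv2.imread('pics/s8.png')
P=lambda n,a:print(n,np.round(a[0],4),'gap',round(a[1],4))
for ys in (204.5,):P('index',tri(t,(225.26,ys),d,(248.2,181.1)))
for pt,ps in(((234.7,204.9),(253.1,192.7)),((233.0,205.3),(252.5,192.6)),((236,204.3),(253.6,192.8))):P('pointer',tri(t,pt,d,ps))
b=img[176:187,243:258];hs=cv2.cvtColor(b,cv2.COLOR_BGR2HSV);print(hs[...,1]);print(hs[...,2]);print(hs[...,0])
g=lambda p:np.round(proj(d,p),2)
for z in(.06,.08):print(z,g((.56,.13,z)),g((.56,.1,z)))
state();plan([(.584,-.011,.197,0)],40)
E
python3 m8.py
```

```text
index [0.5625 0.1314 0.0848] gap 0.002
pointer [0.5648 0.0986 0.0531] gap 0.0078
pointer [0.5653 0.1049 0.049 ] gap 0.0067
pointer [0.565  0.0937 0.0562] gap 0.0077
[[ 35  33  31  33  32  28  10  11  14  11  12  17  12  13  15]
 [ 30  27  32  31  31  35  15   9  15  18  10  12  14  16  16]
 [ 36  37  33  33  29  28  14  10  14  18   7   9  12  19  16]
 [ 33  36  29  26  68 165  83  13  13  22  22   7  12  14  11]
 [ 32  29  36  36  96 200 104  10  15  21  35   0  12  12  14]
 [ 35  33  39  33 111 195 100  26  16  19  32  18   4  12  11]
 [ 33  33  36  33 103 183  86  41  15  20  39  33  22  10  15]
 [ 33  35  34  34  73 154  97  38  14  24  36  38  33   7  12]
 [ 22  35  30  33  31  73  81  45  15  24  42  42  38  25   3]
 [ 31  30  34  40  37  38  38  28  15  21  34  38  40  32  10]
 [ 33  37  31  35  36  33  15  11  13  23  32  36  37  36  24]]
[[ 66  61  58  54  56  55 100  96 143 114  82 108 143 152 118]
 [ 67  65  64  66  66  66 105  86 140 114  80  85  91  93  95]
 [ 70  69  69  69  70  72 112 102 145 113  74  83  88  94  95]
 [ 69  71  70  68  79 172 157 114 135 106  69  78  8
[... 742 characters left out ...]
  23  20   0  98  98  96]
 [ 24  23  22  23   6   1   2  12  26  26  17  30  60  90  98]
 [ 20  20  21  20   4   1   3   8  21  17  20  26  25 100  96]
 [ 26  23  23  23   7   2   3   5  26  20  27  21  23  45 105]
 [ 36  23  23  20  26   8   4   6  21  23  25  25  21  26  90]
 [ 23  23  23  19  21  21   8  10  17  19  27  24  19  23  30]
 [ 27  24  20  18  24  23  30  23  20  20  23  21  27  21  26]]
0.06 [247.97 186.85] [250.7  191.52]
0.08 [247.96 182.44] [250.71 187.08]
18.15 [ 0.5836 -0.0079  0.2061] [[-0.003, 1.0, -0.002], [1.0, 0.003, 0.002], [0.002, -0.002, -1.0]] [ 0.2  0.3 -0.1] 0.03408759400475707 [-0.15  0.18  1.47  0.    1.49 -0.15]
1 40, -0.31, 0.04, 0.91, -0.002, -0.002, 0.003
```

apply_moves(commands=[40,-0.31,0.04,0.9,-0.002,-0.002,0.003,40,0,0,0,0,0,0,15,0,0,0,0,0,0,15,0,0,0,0,0,0,15,0,0,0,0,0,0], force=30)

```text
t: 18.65
tool_pos: [0.5845, -0.0109, 0.1981]
eef_rot: [0.707, 0.707, 0.001, 0.001]
force: [-0.6, 1.2, -2.7]
gripper_width: 0.0219
```

```bash
cat > wind.py <<'E'
from h import *
import sys
# clockwise from above: world angle decreases. wind n rows of dth deg
C=np.array([.584,.049]);n=int(sys.argv[1]);d=float(sys.argv[2])
o=bot.get_obs();p=o['tool_pos'];v=np.array(p[:2])-C;a0=np.degrees(np.arctan2(v[1],v[0]));print('t',o['t'],'ang',round(a0,1),'rad',round(np.hypot(*v),4),'z',round(p[2],4),'F',np.round(o['force'],1),'tilt',np.round(R.from_quat(o['eef_rot']).as_matrix()[:,1:],3).tolist(),'q',np.round(o['joints'],2))
w=[(*(C+.06*np.array([np.cos(np.radians(a0-d*(i+1))),np.sin(np.radians(a0-d*(i+1)))])),.197,0) for i in range(n)]
plan(w,15,maxs=5)
E
python3 wind.py 8 15
```

```text
t 18.65 ang -89.5 rad 0.0599 z 0.1981 F [-0.6  1.2 -2.7] tilt [[1.0, 0.002], [0.0, -0.0], [0.002, -1.0]] q [-0.15  0.19  1.48 -0.    1.47 -0.15]
8 15, 0.18, -1.55, 0.1, 0.002, 0, 0, 15, 0.59, -1.45, 0, 0, 0, 0, 15, 0.94, -1.25, 0, 0, 0, 0, 15, 1.23, -0.96, 0, 0, 0, 0, 15, 1.44, -0.61, 0, 0, 0, 0, 15, 1.55, -0.22, 0, 0, 0, 0, 15, 1.55, 0.19, 0, 0, 0, 0, 15, 1.45, 0.59, 0, 0, 0, 0
```

apply_moves(commands=[15,0.18,-1.55,0,0,0,0,15,0.59,-1.45,0,0,0,0,15,0.94,-1.25,0,0,0,0,15,1.23,-0.96,0,0,0,0,15,1.44,-0.61,0,0,0,0,15,1.55,-0.22,0,0,0,0,15,1.55,0.19,0,0,0,0,15,0,0,0,0,0,0])

```text
t: 19.45
tool_pos: [0.5263, 0.0692, 0.1992]
eef_rot: [0.707, 0.707, 0.004, 0.005]
force: [8.8, -4.0, -5.7]
gripper_width: 0.0221
```

```bash
python3 wind.py 8 20
```

```text
t 19.45 ang 160.7 rad 0.0611 z 0.1992 F [ 8.8 -4.  -5.7] tilt [[1.0, 0.012], [-0.0, -0.002], [0.012, -1.0]] q [-0.01  0.07  1.61 -0.    1.45 -0.01]
8 15, 1.78, 1.12, 0.23, 0.012, 0.002, 0, 15, 1.36, 1.58, 0, 0, 0, 0, 15, 0.74, 1.95, 0, 0, 0, 0, 15, 0.02, 2.08, 0, 0, 0, 0, 15, -0.69, 1.97, 0, 0, 0, 0, 15, -1.32, 1.61, 0, 0, 0, 0, 15, -1.79, 1.06, 0, 0, 0, 0, 15, -2.05, 0.39, 0, 0, 0, 0
```

apply_moves(commands=[15,1.78,1.12,0.2,0.012,0.002,0,15,1.36,1.58,0,0,0,0,15,0.74,1.95,0,0,0,0,15,0.02,2.08,0,0,0,0,15,-0.69,1.97,0,0,0,0,15,-1.32,1.61,0,0,0,0,15,-1.79,1.06,0,0,0,0,15,0,0,0,0,0,0])

```text
t: 20.25
tool_pos: [0.64, 0.0748, 0.1968]
eef_rot: [0.706, 0.708, -0.007, 0.002]
force: [-4.7, -2.4, 5.1]
gripper_width: 0.0219
```

```bash
python3 wind.py 8 20
```

```text
t 20.25 ang 24.7 rad 0.0616 z 0.1968 F [-4.7 -2.4  5.1] tilt [[1.0, -0.008], [0.003, -0.012], [-0.008, -1.0]] q [ 0.    0.32  1.32 -0.01  1.51  0.  ]
8 15, -2.08, 0.38, 0, -0.008, 0.012, 0.003, 15, -2.07, -0.19, 0, 0, 0, 0, 15, -1.88, -0.89, 0, 0, 0, 0, 15, -1.47, -1.48, 0, 0, 0, 0, 15, -0.87, -1.89, 0, 0, 0, 0, 15, -0.17, -2.08, 0, 0, 0, 0, 15, 0.55, -2.01, 0, 0, 0, 0, 15, 1.2, -1.7, 0, 0, 0, 0
```

apply_moves(commands=[15,-2.08,0.3,0,-0.008,0.012,0.003,15,-2.07,-0.19,0,0,0,0,15,-1.88,-0.89,0,0,0,0,15,-1.47,-1.48,0,0,0,0,15,-0.87,-1.89,0,0,0,0,15,-0.17,-2.08,0,0,0,0,15,0.55,-2.01,0,0,0,0,15,0,0,0,0,0,0])

```text
t: 21.05
tool_pos: [0.5587, -0.0032, 0.2005]
eef_rot: [0.707, 0.708, 0.002, 0.006]
force: [0.3, -0.9, -1.7]
gripper_width: 0.0216
```

```bash
python3 wind.py 8 20
```

```text
t 21.05 ang -115.9 rad 0.058 z 0.2005 F [ 0.3 -0.9 -1.7] tilt [[1.0, 0.012], [0.001, -0.006], [0.012, -1.0]] q [-0.14  0.12  1.54 -0.    1.46 -0.14]
8 15, 1.05, -1.78, 0.32, 0.012, 0.006, 0.001, 15, 1.73, -1.17, 0, 0, 0, 0, 15, 2.02, -0.51, 0, 0, 0, 0, 15, 2.07, 0.21, 0, 0, 0, 0, 15, 1.87, 0.91, 0, 0, 0, 0, 15, 1.45, 1.5, 0, 0, 0, 0, 15, 0.85, 1.9, 0, 0, 0, 0, 15, 0.15, 2.08, 0, 0, 0, 0
```

apply_moves(commands=[15,1.05,-1.78,0.3,0.012,0.006,0.001,15,1.73,-1.17,0,0,0,0,15,2.02,-0.51,0,0,0,0,15,2.07,0.21,0,0,0,0,15,1.87,0.91,0,0,0,0,15,1.45,1.5,0,0,0,0,15,0.85,1.9,0,0,0,0,15,0,0,0,0,0,0])

```text
t: 21.85
tool_pos: [0.5724, 0.1113, 0.1975]
eef_rot: [0.707, 0.707, -0.003, 0.006]
force: [1.2, -10.4, -3.5]
gripper_width: 0.0219
```

```bash
python3 wind.py 8 15
cat > m9.py <<'E'
from h import *
import sys,pickle
s=grab('side',sys.argv[1]+'s.png');t=grab('top',sys.argv[1]+'t.png');pickle.dump((t,s),open(sys.argv[1]+'.pkl','wb'))
for d,(y0,y1,x0,x1) in((s,(176,198,243,258)),(t,(198,212,220,240))):
    hs=cv2.cvtColor(d['image'][y0:y1,x0:x1],cv2.COLOR_BGR2HSV)
    print('origin',x0,y0)
    for r in range(y1-y0):print(y0+r,' '.join('%3d/%3d/%3d'%tuple(v) for v in hs[r]))
E
python3 m9.py a
```

```text
t 21.85 ang 100.5 rad 0.0634 z 0.1975 F [  1.2 -10.4  -3.5] tilt [[1.0, 0.005], [-0.001, -0.013], [0.005, -1.0]] q [ 0.07  0.18  1.48 -0.01  1.47  0.07]
8 15, -0.24, 1.63, 0.06, 0.005, 0.013, -0.001, 15, -0.33, 1.53, 0, 0, 0, 0, 15, -0.71, 1.4, 0, 0, 0, 0, 15, -1.05, 1.16, 0, 0, 0, 0, 15, -1.31, 0.85, 0, 0, 0, 0, 15, -1.49, 0.48, 0, 0, 0, 0, 15, -1.56, 0.08, 0, 0, 0, 0, 15, -1.53, -0.33, 0, 0, 0, 0
origin 243 176
176  27/ 41/ 68  23/ 31/ 65  21/ 31/ 58  21/ 32/ 56  18/ 24/ 54  15/ 28/ 55  20/ 15/102  30/ 11/ 97  23/ 14/145  25/ 13/116  90/  9/ 82  90/ 14/108  95/ 15/104 100/ 16/ 95 105/ 16/ 97
177  27/ 34/ 68  26/ 30/ 67  30/ 32/ 64  26/ 28/ 63  20/ 35/ 65  23/ 34/ 68  25/ 14/106  30/ 12/ 88  23/ 14/142  26/ 16/115  75/  6/ 80 102/ 15/ 87 102/ 14/ 92 105/ 16/ 96 100/ 16/ 94
178  24/ 36/ 71  30/ 33/ 70  26/ 29/ 70  23/ 29/ 70  23/ 33/ 69  23/ 28/ 74  21/ 16/113  30/ 10/104  23/ 14/145  23/ 20/114  30/  7/ 75 100/  9/ 83 102/ 14/ 88 105/ 16/ 94 105/ 16/ 97
179  23/ 29/ 71  23/ 29/ 70  21/ 26/ 69  27/ 36/ 70  10/ 72/ 78   2/168/173   2/ 82/158  20/ 13/114  19/ 15/137  26/ 19/105  25/ 22
[... 6095 characters left out ...]
/ 32/ 64  21/ 29/ 62  19/ 35/ 59  21/ 40/ 64  20/ 36/ 64  20/ 35/ 65  23/ 30/ 69  17/ 36/ 63  20/ 34/ 45  10/ 26/ 29  90/  5/ 53 105/ 11/ 93 113/ 11/ 92 113/ 11/ 93 114/ 14/ 94 108/ 14/ 94 105/ 11/ 93 120/  2/113
210  23/ 30/ 67  20/ 34/ 67  23/ 31/ 66  21/ 38/ 68  18/ 39/ 66  20/ 36/ 64  23/ 35/ 65  20/ 34/ 67  20/ 36/ 64  23/ 34/ 60  15/ 28/ 36  10/ 28/ 27  30/  6/ 42 108/ 14/ 93 108/ 14/ 93 120/ 11/ 94 114/ 12/103 113/ 11/188 108/ 13/102 113/ 10/197
211  20/ 34/ 67  20/ 35/ 66  23/ 32/ 63  21/ 38/ 67  17/ 35/ 66  20/ 35/ 65  20/ 34/ 67  20/ 34/ 67  19/ 32/ 64  24/ 29/ 44  15/ 21/ 24  30/ 11/ 24  20/ 20/ 38 113/ 11/ 91 108/ 14/ 94 113/ 11/ 94 108/ 13/ 98 110/ 10/151  23/  7/138  12/  6/199
```

```bash
cat > m10.py <<'E'
from h import *
import pickle
t0,_=pickle.load(open('p5.pkl','rb'));t,s=pickle.load(open('a.pkl','rb'))
P=lambda n,a:print(n,np.round(a[0],4),'gap',round(a[1],4))
P('bright block',tri(t0,(235.7,202.5),s,(253.6,192.9)))
P('index body',tri(t0,(225.3,204.5),s,(248.1,181.2)))
for n,p in(('pointer tip',(231.8,205.3)),('pointer mid',(234.5,205.2)),('block',(235.7,202.5))):
    for z in(.045,.055,.065):
        w=onz(t0,*p,z);print(n,z,np.round(w,4),'side',np.round(proj(s,w),2))
for z in(.079,.083,.087):w=onz(t0,230.5,204.8,z);print('index tip',z,np.round(w,4),'side',np.round(proj(s,w),2))
for z in(.067,.075):print('plate corner',z,np.round(proj(s,(.551,.079,z)),2),np.round(proj(s,(.551,.017,z)),2))
E
python3 m10.py
python3 -c "
import cv2,numpy as np
a=cv2.imread('pics/as.png')[174:204,236:266];b=cv2.imread('pics/t5.png')[194:214,218:238]
cv2.imwrite('pics/c10.png',np.hstack([cv2.resize(a,(400,400),interpolation=0),cv2.resize(b,(400,400),interpolation=0)]))"
```

```text
bright block [0.5683 0.0937 0.056 ] gap 0.0011
index body [0.5623 0.1313 0.0846] gap 0.0025
pointer tip 0.045 [0.5639 0.1097 0.045 ] side [250.81 193.06]
pointer tip 0.055 [0.5616 0.1097 0.055 ] side [250.23 191.  ]
pointer tip 0.065 [0.5594 0.1097 0.065 ] side [249.64 188.92]
pointer mid 0.045 [0.5618 0.1002 0.045 ] side [251.13 194.67]
pointer mid 0.055 [0.5595 0.1003 0.055 ] side [250.55 192.6 ]
pointer mid 0.065 [0.5573 0.1004 0.065 ] side [249.96 190.5 ]
block 0.045 [0.5703 0.0936 0.045 ] side [253.96 195.24]
block 0.055 [0.568  0.0937 0.055 ] side [253.37 193.16]
block 0.065 [0.5657 0.0939 0.065 ] side [252.77 191.06]
index tip 0.079 [0.5591 0.1138 0.079 ] side [249.21 185.21]
index tip 0.083 [0.5582 0.1138 0.083 ] side [248.97 184.37]
index tip 0.087 [0.5573 0.1138 0.087 ] side [248.74 183.52]
plate corner 0.067 [250.29 193.81] [256.24 204.05]
plate corner 0.075 [250.3  192.03] [256.26 202.25]
```

View pics/c10.png

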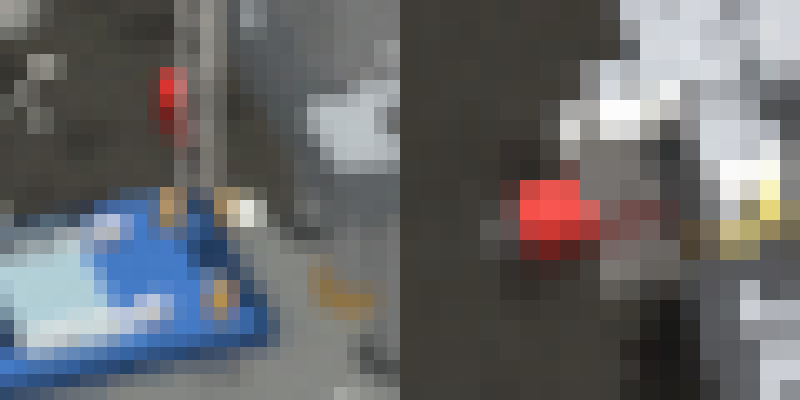

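The pointer root is visible beside the plate's corner (left panel: (240,207)) and the red index is at (172,95), with its tip toward (182,130). In the top panel, the brass pointer at (740,235) nearly meets the index tip. My estimate is index − pointer ≈ 29 mm at the start, of which about 17.7 mm is wound. I'll wind on and refine by mask measurements, since my pictures are used up.

```bash
python3 wind.py 7 20
```

```text
t 21.95 ang 101.4 rad 0.0633 z 0.1977 F [  3.3 -10.8  -5.5] tilt [[1.0, 0.005], [-0.001, -0.013], [0.005, -1.0]] q [ 0.07  0.18  1.49 -0.01  1.47  0.07]
7 15, -0.27, 2.15, 0.08, 0.005, 0.013, -0.001, 15, -0.66, 1.98, 0, 0, 0, 0, 15, -1.3, 1.63, 0, 0, 0, 0, 15, -1.78, 1.09, 0, 0, 0, 0, 15, -2.04, 0.41, 0, 0, 0, 0, 15, -2.06, -0.31, 0, 0, 0, 0, 15, -1.83, -1, 0, 0, 0, 0
```

apply_moves(commands=[15,-0.27,2.15,0,0.005,0.013,-0.001,15,-0.66,1.98,0,0,0,0,15,-1.3,1.63,0,0,0,0,15,-1.78,1.09,0,0,0,0,15,-2.04,0.41,0,0,0,0,15,-2.06,-0.31,0,0,0,0,15,-1.83,-1,0,0,0,0,15,0,0,0,0,0,0])

```text
t: 22.75
tool_pos: [0.6336, 0.0164, 0.1982]
eef_rot: [0.705, 0.709, -0.003, -0.003]
force: [-2.2, 1.5, 1.0]
gripper_width: 0.0218
```

```bash
sed -i 's/C=np.array(\[.584,.049\])/C=np.array([.584,.050])/' wind.py; python3 wind.py 7 20
```

```text
t 22.75 ang -34.2 rad 0.0599 z 0.1982 F [-2.2  1.5  1. ] tilt [[1.0, -0.007], [0.006, 0.0], [-0.007, -1.0]] q [-0.1   0.29  1.35 -0.    1.51 -0.1 ]
7 15, -1.49, -1.45, 0.13, -0.007, 0, 0.006, 15, -0.91, -1.88, 0, 0, 0, 0, 15, -0.21, -2.07, 0, 0, 0, 0, 15, 0.51, -2.02, 0, 0, 0, 0, 15, 1.17, -1.72, 0, 0, 0, 0, 15, 1.69, -1.22, 0, 0, 0, 0, 15, 2, -0.57, 0, 0, 0, 0
```

apply_moves(commands=[15,-1.49,-1.45,0.1,-0.007,0,0.006,15,-0.91,-1.88,0,0,0,0,15,-0.21,-2.07,0,0,0,0,15,0.51,-2.02,0,0,0,0,15,1.17,-1.72,0,0,0,0,15,1.69,-1.22,0,0,0,0,15,0,0,0,0,0,0])

```text
t: 23.45
tool_pos: [0.5302, 0.0246, 0.1995]
eef_rot: [0.708, 0.707, -0.002, 0.005]
force: [-1.8, -1.2, -1.3]
gripper_width: 0.022
```

```bash
python3 wind.py 4 15
python3 - <<'E'
from h import *
import pickle
s=grab('side','bs.png');t=grab('top','bt.png');pickle.dump((t,s),open('b.pkl','wb'))
for d,(y0,y1,x0,x1) in((s,(176,194,246,260)),(t,(200,208,222,240))):
    hs=cv2.cvtColor(d['image'][y0:y1,x0:x1],cv2.COLOR_BGR2HSV)
    print('origin',x0,y0)
    for r in range(y1-y0):print(y0+r,' '.join('%3d/%3d/%3d'%tuple(v) for v in hs[r]))
E
```

```text
t 23.45 ang -154.7 rad 0.0595 z 0.1995 F [-1.8 -1.2 -1.3] tilt [[1.0, 0.005], [-0.002, -0.011], [0.005, -1.0]] q [-0.09  0.07  1.6  -0.01  1.46 -0.09]
4 15, 1.47, -0.53, 0.23, 0.005, 0.011, -0.002, 15, 1.56, -0.08, 0, 0, 0, 0, 15, 1.53, 0.33, 0, 0, 0, 0, 15, 1.39, 0.72, 0, 0, 0, 0
origin 246 176
176  50/  9/ 84  10/ 81/104  11/179/144  13/199/163  13/202/164  12/201/165  12/200/166  13/187/150  10/ 40/141  75/  4/121  75/  5/108  60/  5/108  60/  5/156  60/  3/191
177  23/ 31/ 65  12/130/104  13/190/148  12/198/165  13/204/165  12/202/164  12/200/170  12/161/144  11/ 45/114  60/  2/108  60/  5/109  60/  5/111  90/  2/109 100/  6/134
178  19/ 30/ 69  13/ 42/ 97  12/103/129  12/164/146  13/197/154  12/187/153  12/169/149  12/ 88/127  20/ 14/109  90/  2/109  90/  2/108  70/  7/111  75/  4/114  90/  4/122
179  27/ 34/ 68  38/ 10/ 99  13/ 16/110  11/ 53/120   9/ 80/128   9/ 77/126  11/ 48/127  15/ 11/145  60/  2/127  60/  2/110  90/  5/110  90/  5/107  75/  5/111  90/  5/111
180  20/ 33/ 70  30/  5/ 96  75/  5/109  80/  7/114  75/  4/114 105/  4/144  60/  2/138  90/  2/145   0/  0/127   0
[... 3367 characters left out ...]
/254  23/  4/254  23/  4/254  23/  4/254
205  15/ 11/ 94   0/ 33/102   1/181/211   1/191/219   1/187/196   1/166/171   1/ 90/127   3/ 70/123   7/ 39/117   5/ 39/ 78  17/ 57/ 85  18/ 25/133  30/  2/254  20/  3/254  23/  4/254  20/  3/254  23/  4/254  23/  4/254
206  20/ 19/ 79   5/ 21/ 72   2/145/ 97   1/179/118   2/154/ 86   5/ 93/ 82   5/ 38/126   7/ 27/125  10/ 13/115  10/ 14/110  90/  5/ 56  17/ 19/124  20/  3/254  20/  3/254  20/  3/254  20/  3/254  20/  3/254  20/  3/254
207  23/ 31/ 65  15/ 28/ 55  12/ 58/ 57   6/ 79/ 61   9/ 53/ 62  20/ 31/ 73  17/ 17/132  11/ 16/127  10/ 14/108  10/ 15/104 120/  3/ 88  10/  6/121  20/  3/254  20/  3/254  20/  3/254  20/  3/254  20/  3/254  20/  3/254
```

Run:
```python
from h import *
import pickle
from scipy.optimize import brentq
t0,_=pickle.load(open('p5.pkl','rb'));_,s=pickle.load(open('b.pkl','rb'))
zi=lambda d,v:brentq(lambda z:proj(s,onz(t0,225.3,204.5,z))[1]-(v-d),.02,.15)
zt=lambda d,v:brentq(lambda z:proj(s,onz(t0,230.5,204.7,z))[1]-(v-d),.02,.15)
for d in(-1.2,-.8,-.4,0):
  for row in(202.5,203.3):
    b0=brentq(lambda z:proj(s,onz(t0,235.8,row,z))[1]-(192.93-d),.02,.15)
    xy=onz(t0,235.8,row,b0)[:2]
    b1=brentq(lambda z:proj(s,(*xy,z))[1]-(187.1-d),.02,.15)
    a=brentq(lambda z:proj(s,(*xy,z))[1]-(189.2-d),.02,.15)
    print(d,row,'body',round(zi(d,181.1),4),'tip',round(zt(d,183.5),4),'block0',round(b0,4),xy.round(4),'now',round(b1,4),'rise',round(b1-b0,4),'u',proj(s,(*xy,b1)).round(2))
```

```text
-1.2 202.5 body 0.0786 tip 0.0814 block0 0.0506 [0.5689 0.0933] now 0.077 rise 0.0264 u [253.68 188.3 ]
-1.2 203.3 body 0.0786 tip 0.0814 block0 0.0509 [0.566  0.0941] now 0.0772 rise 0.0264 u [252.85 188.3 ]
-0.8 202.5 body 0.0806 tip 0.0833 block0 0.0526 [0.5685 0.0934] now 0.0789 rise 0.0264 u [253.57 187.9 ]
-0.8 203.3 body 0.0806 tip 0.0833 block0 0.0528 [0.5656 0.0941] now 0.0791 rise 0.0263 u [252.74 187.9 ]
-0.4 202.5 body 0.0825 tip 0.0852 block0 0.0545 [0.5681 0.0934] now 0.0808 rise 0.0263 u [253.45 187.5 ]
-0.4 203.3 body 0.0825 tip 0.0852 block0 0.0547 [0.5652 0.0941] now 0.081 rise 0.0263 u [252.62 187.5 ]
0 202.5 body 0.0844 tip 0.0871 block0 0.0564 [0.5676 0.0934] now 0.0827 rise 0.0263 u [253.33 187.1 ]
0 203.3 body 0.0844 tip 0.0871 block0 0.0566 [0.5647 0.0941] now 0.0829 rise 0.0263 u [252.51 187.1 ]
```

apply_moves(commands=[15,1.47,-0.53,0.2,0.005,0.011,-0.002,15,1.56,-0.08,0,0,0,0,15,1.53,0.33,0,0,0,0,15,0,0,0,0,0,0,15,0,0,0,0,0,0])

```text
t: 24.05
tool_pos: [0.5279, 0.0725, 0.1985]
eef_rot: [0.707, 0.708, -0.003, -0.002]
force: [-4.2, 0.6, 2.4]
gripper_width: 0.022
```

```bash
python3 wind.py 1 10
```

```text
t 24.05 ang 158.1 rad 0.0604 z 0.1985 F [-4.2  0.6  2.4] tilt [[1.0, -0.006], [0.002, -0.001], [-0.006, -1.0]] q [-0.01  0.08  1.59 -0.    1.47 -0.01]
1 15, 0.92, 0.52, 0.14, -0.006, 0.001, 0.002
```

apply_moves(commands=[40,0,0,0,0,0,0,40,0,0,0,0,0,0,40,0,0,-3,0,0,0,40,0,0,-4,0,0,0,40,-4,-1,-1,0,0,0,40,-5,-1,0,0,0,0,40,-5,0,0,0,0,0,40,-5,0,0,0,0,0])

```text
t: 24.85
tool_pos: [0.5098, -0.1186, 0.2819]
eef_rot: [0.704, 0.71, -0.002, -0.001]
force: [1.4, 0.3, -0.3]
gripper_width: 0.0339
```

apply_moves(commands=[40,-5,-1,0,0,0,0,40,-5,0,0,0,0,0,40,-5,0,0,0,0,0])

```text
t: 25.15
tool_pos: [0.4999, -0.2681, 0.2829]
eef_rot: [0.705, 0.709, -0.002, 0.001]
force: [1.9, 0.3, 1.2]
gripper_width: 0.0342
```

```bash
cat > m11.py <<'E'
from h import *
import pickle,sys
state()
s=grab('side',sys.argv[1]+'s.png');t=grab('top',sys.argv[1]+'t.png');pickle.dump((t,s),open(sys.argv[1]+'.pkl','wb'))
for d,(y0,y1,x0,x1) in((s,(177,192,246,257)),(t,(199,209,223,240))):
    hs=cv2.cvtColor(d['image'][y0:y1,x0:x1],cv2.COLOR_BGR2HSV)
    print('origin',x0,y0)
    for r in range(y1-y0):print(y0+r,' '.join('%3d/%3d/%3d'%tuple(v) for v in hs[r]))
# knob angle
hs=cv2.cvtColor(t['image'],cv2.COLOR_BGR2HSV);m=cv2.inRange(hs,(6,150,120),(16,255,255));m[:150]=0;m[225:]=0;m[:,:215]=0;m[:,:][:,275:]=0
yy,xx=np.where(m)
if len(xx):w=onz(t,xx.mean(),yy.mean(),.21);print('knob',w,np.degrees(np.arctan2(w[1]-.05,w[0]-.584)))
E
python3 m11.py c
```

```text
25.15 [ 0.4999 -0.2681  0.2829] [[-0.006, 1.0, -0.001], [1.0, 0.006, -0.003], [-0.003, -0.001, -1.0]] [1.9 0.3 1.2] 0.03417942056023079 [-0.63  0.12  1.38 -0.    1.64 -0.63]
origin 246 177
177  21/ 22/ 81  20/ 21/ 73  19/ 30/ 68  20/ 14/107  30/  6/ 87  19/ 15/133  21/ 17/108  60/  3/ 79  98/ 12/ 83 105/ 12/ 88 108/ 14/ 92
178  26/ 30/ 68  26/ 30/ 69  21/ 24/ 73  25/ 14/111  24/ 12/103  23/ 14/142  23/ 18/111  30/  7/ 72  90/  3/ 82 105/ 12/ 86 103/ 19/ 93
179  24/ 38/ 68  11/ 63/ 77   2/166/172   3/ 85/156  18/ 11/112  21/ 13/136  23/ 20/104  25/ 22/ 69  90/  7/ 78 105/ 18/ 86 102/ 14/ 89
180  21/ 36/ 70   5/ 97/ 84   1/196/216   2/106/188  18/ 12/108  21/ 15/122  30/ 19/ 93  25/ 26/ 60  90/  4/ 65  90/ 10/ 80  98/ 12/ 84
181  19/ 40/ 70   4/103/ 84   1/198/170   3/ 98/158   9/ 27/ 95  30/ 10/102  30/ 13/ 77  30/  6/ 42 105/ 11/ 46 100/ 12/ 65 105/ 14/ 75
182  26/ 30/ 69   5/108/ 83   1/188/111   3/ 86/130   6/ 37/ 97  30/  7/ 72  90/  5/ 52 110/ 18/ 43 102/ 26/ 50 105/  9/ 58  90/  8/ 64
183  26/ 27/ 66   7/ 74/ 72   2/153/ 95   3/101/124   6/ 42/114  30/  4/ 68  98/ 23/ 45  98/ 18
[... 2582 characters left out ...]
9/ 87  23/  8/132
206  12/ 20/ 63   1/140/ 89   1/184/108   1/152/ 79   4/ 95/ 75   3/ 39/117   5/ 24/115  12/ 12/105  12/ 13/100  90/  5/ 52   0/  6/ 91 120/  9/108 105/ 12/ 84 120/ 12/ 88 113/ 11/ 95 113/ 12/ 84  30/  4/121
207  13/ 36/ 50  10/ 59/ 52   7/ 79/ 55  11/ 50/ 56  15/ 30/ 67  13/ 15/121  13/ 15/117   9/ 18/100  10/ 16/ 97 120/  3/ 81 120/  6/ 86 110/  9/ 89 113/ 11/ 90 114/ 13/ 99 107/ 13/183 108/ 14/ 89  30/  2/123
208   9/ 34/ 53  15/ 31/ 49  17/ 34/ 53  17/ 38/ 61  19/ 32/ 64  17/ 19/ 95  15/ 24/ 84  15/ 16/ 62  18/ 23/ 55 120/  7/ 70 105/ 12/ 88 108/ 13/ 96 109/ 11/184 105/ 14/183 111/ 12/145 102/ 14/ 89 120/  2/118
knob [0.52363174 0.06912284 0.21      ] 162.42337714663165
```

Run:
```python
from h import *
import pickle
t,s=pickle.load(open('c.pkl','rb'))
P=lambda n,a:print(n,np.round(a[0],4),'gap',round(a[1],4))
P('ptr0 tip',tri(t,(231.8,205.45),s,(249.6,190.0)));P('ptr c tip',tri(t,(231.9,204.15),s,(249.6,184.0)))
for v in(183.1,183.5):P('idx tip',tri(t,(230.8,204.4),s,(249.9,v)))
P('idx mid',tri(t,(229.0,204.5),s,(249.3,182.6)))
P('idx body',tri(t,(225.3,204.5),s,(248.1,181.1)))
# colour difference c vs initial, side and top
s0=cv2.imread('pics/s8.png').astype(int)
for n in('as','cs'):
    e=cv2.imread(f'pics/{n}.png').astype(int)-s0
    print(n);[print(181+i,[tuple(x) for x in r]) for i,r in enumerate(e[181:192,248:253].tolist())]
```

```text
ptr0 tip [0.5596 0.1099 0.06  ] gap 0.0007
ptr c tip [0.5584 0.1084 0.0882] gap 0.0007
idx tip [0.5596 0.1121 0.0889] gap 0.0031
idx tip [0.5598 0.1122 0.0871] gap 0.0028
idx mid [0.5604 0.1185 0.0869] gap 0.0014
idx body [0.5622 0.1313 0.085 ] gap 0.0024
as
181 [(-3, -1, 1), (1, 1, 0), (-2, -2, -1), (1, -1, 0), (0, 0, 1)]
182 [(-2, -2, 0), (1, 2, 1), (2, 1, 1), (0, 1, 0), (1, 3, 1)]
183 [(2, 3, 1), (2, 1, 2), (0, 1, 1), (0, 0, 0), (1, 0, -1)]
184 [(-2, -1, -1), (2, 2, 3), (3, 3, 2), (0, 2, 2), (1, 1, 2)]
185 [(1, 1, 0), (1, 1, 1), (0, -1, -1), (0, 3, 1), (2, 3, 3)]
186 [(0, 1, 0), (2, 0, 1), (-5, -6, -6), (-1, -1, 0), (0, 0, 0)]
187 [(0, 1, 0), (-3, -2, -1), (-15, -13, -12), (-5, -4, -3), (1, 2, 2)]
188 [(37, 64, 88), (-15, -1, 13), (-10, -27, -34), (-8, -20, -25), (10, 32, 45)]
189 [(41, 77, 105), (-8, 2, 16), (8, -26, -52), (-16, -42, -59), (1, 31, 52)]
190 [(32, 54, 68), (15, -1, -6), (64, 6, -32), (12, -35, -66), (-9, -2, 7)]
191 [(99, 54, 33), (37, 3, -18), (49, -3, -41), (8, -44, -78), (2, -27, -40)]
cs
181 [(-2, -3, -1), (-1, 0, -3), (-2, -3, -2), (-10, -12, -13), (-13, -15, -16)]
182 [(-3, -3, -2), (0, 0, 0), (0, -1, -2), (-39, -42, -44), (-31, -35, -39)]
183 [(0, 0, -1), (-1, -1, 1), (-3, -2, -1), (-51, -56, -57), (-41, -48, -54)]
184 [(-2, -3, -4), (-9, -3, -1), (-1, 4, 5), (-37, -38, -38), (-24, -30, -33)]
185 [(22, 25, 25), (23, 12, 5), (18, 4, -1), (-8, -10, -12), (-10, -14, -16)]
186 [(42, 48, 59), (50, 12, 0), (35, -10, -41), (-4, -8, -10), (-5, 4, 8)]
187 [(32, 52, 69), (22, 0, 0), (46, -14, -54), (8, -25, -43), (-7, 12, 26)]
188 [(17, 32, 42), (-27, -24, -22), (27, -22, -54), (2, -48, -83), (-2, -4, 2)]
189 [(25, 2, -9), (-23, -48, -61), (-2, -35, -59), (-18, -57, -85), (6, -24, -42)]
190 [(33, -8, -37), (-10, -58, -85), (6, -36, -64), (-15, -55, -81), (7, -35, -63)]
191 [(96, 31, -12), (61, -2, -45), (66, 4, -41), (10, -42, -77), (8, -34, -63)]
```

Two-view estimates at this height: pointer tip z ≈ 0.088; index tip ≈ 0.087–0.089 and index body 0.085. The pointer-root comparison puts the required lift near 27.7 mm, and I have wound 27.7 mm. A last check on the bystanders, then I'll hand in.

Run:
```python
from h import *
a=cv2.imread('pics/side0.png').astype(int);s=grab('side','fin.png');b=s['image'].astype(int)
hs=cv2.cvtColor(s['image'],cv2.COLOR_BGR2HSV);h0=cv2.cvtColor(a.astype(np.uint8),cv2.COLOR_BGR2HSV)
def c(h,lo,hi,x0,x1,y0,y1):
    yy,xx=np.where(cv2.inRange(h[y0:y1,x0:x1],lo,hi));return (round(xx.mean()+x0,1),round(yy.mean()+y0,1),len(xx)) if len(xx) else None
for n,q in dict(redcap=((0,150,80),(6,255,255),235,265,250,280),stopper=((0,80,50),(12,200,255),285,305,275,295),amber=((8,100,40),(18,255,255),215,240,135,160),vial=((0,0,120),(179,60,255),175,190,165,185),dish=((0,0,120),(179,60,255),298,325,225,248)).items():
    print(n,c(h0,*q),c(hs,*q))
print('plate blue',c(hs,(100,120,60),(125,255,255),215,265,175,215));state()
bot.job_done()
```

```text
redcap (np.float64(249.9), np.float64(262.7), 102) (np.float64(249.5), np.float64(262.9), 93)
stopper (np.float64(295.2), np.float64(284.2), 95) (np.float64(295.2), np.float64(284.2), 94)
amber (np.float64(226.5), np.float64(150.3), 184) (np.float64(226.4), np.float64(150.3), 185)
vial (np.float64(181.9), np.float64(174.0), 67) (np.float64(181.9), np.float64(174.1), 65)
dish (np.float64(311.6), np.float64(235.7), 226) (np.float64(311.6), np.float64(235.7), 225)
plate blue (np.float64(238.2), np.float64(194.6), 213)
25.3 [ 0.4998 -0.2685  0.2819] [[-0.002, 1.0, -0.002], [1.0, 0.002, -0.003], [-0.003, -0.003, -1.0]] [-0.8  0.1 -0.4] 0.03392424291984471 [-0.63  0.12  1.38 -0.    1.64 -0.63]
the job is handed in; nothing more can be done
```

I handed the job in at 25.3 s. The plate is on the stage posts, the crank is on the screw, and the stage is wound up to about the red index. The final height is the one result I could not confirm closely.

- **Plate:** it was set down while the stage was still at the bottom. A picture taken afterwards showed all four pins through their holes and the plate lying flat.
- **Crank:** it reached its expected resting height on the screw, and a picture showed the screw end flush in the hub. It stays on the screw.
- **Winding:** about 832° clockwise from above, which should raise the stage 27.7 mm. I last cross-checked the rise at 26.2 mm, where the side images gave 26.3 mm.
- **Height at the index:** the pointer tip came out at about 0.088 m, against 0.087–0.089 m for the index tip and 0.085 m for its body. Separate estimates of the lift needed ranged from about 26.7 to 30.5 mm. One cruder estimate disagreed; it gave about 35 mm, which is outside the stated range. I'd call it level to within 1–2 mm at best. The pointer tip is barely visible beside the plate and one pixel is about 4 mm.
- **Other objects:** the amber bottle, vial, stopper and dish had not moved between the first and last side images. The white bottle's cap mask shifted about 0.4 pixel, probably because the gripper was near it. I did not check the beaker separately, but the arm never went near it. Forces on the tool stayed near 10 N, nothing hit the camera or backlight as far as I could tell, and the arm ended clear of everything.

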